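# Let down the dry cabinet's lid and refill its desiccant tray

### The job

Put the dry cabinet back into service: work the wedge back out from under its heavy glass lid in several small tugs, pausing so that the lid settles after each, until the lid has come down gently all the way, and lay the wedge flat on the cork pad. Then set all the loose white desiccant tubs on the flat scoop, carry them over together and level, tip them off the scoop into the tray on top of the lid, and lay the scoop flat on its grey felt mat again. Leave everything else where it is.

Things in the scene. Friction and masses are not known exactly. Their poses are not given: they have to be found in the camera images.
- cabinet: dry cabinet, a fixed grey case 260 x 180 x 50; origin on the bench, x towards its hinge (away from the robot), y to its left. The case runs from -135 to +125 in x; its flat top, 50 above the bench, is bare in front of the lid: a ledge 105 deep on which the wedge stands
- lid (a joint): heavy smoked-glass lid (1.6 kg, 152 deep, 180 wide, 12 thick) hinged on the cabinet's far edge (120 ahead of its origin, 58 up): 0 rad is shut on its stop, larger is raised; it starts propped near 0.10. Shut, 5 mm stay free between its rounded front lip and the ledge. With the prop snatched away it drops fast
- lip (a point): fixed point in the middle of where the lid's front lip lies when shut, 55 above the bench; axes as the cabinet's
- tray (a point): desiccant tray on top of the lid, an open rectangle of aluminium walls 24 high and 4 thick, inside 110 (x) by 130 (y). The point is the centre of its floor (about 70 above the bench when the lid is shut), axes as the cabinet's, tilting with the lid.
- wedge: wooden wedge, 90 g: grip block 34 x 26 x 32 high, then a ramp 26 wide falling from 23 to 3 over 90. Origin under the grip block's middle, x towards the thin toe (107 ahead). It stands on the ledge, toe under the lid's lip, which rests on the ramp 29 ahead of the origin; grip block out in front. A pull of 5 to 15 N along its -x moves it: the lid is down after about 70, the toe out after 80
- wedge_middle (a point): point under the wedge, 45 ahead of its origin
- wedge_toe (a point): point under the wedge's thin end, 107 ahead of its origin
- pad: fixed cork pad 170 (x) x 100 (y) x 4 on the bench left of the cabinet; origin under its centre
- scoop: flat steel scoop, 0.22 kg: blade 165 x 64, floor 3 thick, side walls 9 high, back wall 20 to 36 high, front edge open. Origin under the blade's centre, x towards the open front edge (82 ahead), z up. A straight handle, 16 wide, 18 high, its middle 27 above the underside, runs from 87 to 187 behind the origin; a small foot holds up its end
- scoop_tip (a point): middle of the scoop's open front edge, on its underside
- scoop_handle (a point): gripping point, in the middle of the handle's thickness, 118 behind the scoop's origin and 27 up; scoop's axes
- mat: fixed light grey felt mat 320 (x) x 130 (y) x 3 on which the scoop lies at the start; origin under its centre, x the long way
- tub1: white plastic desiccant tub, a plain upright cylinder 26 across, 26 high, 20 g, loose on the bench; origin under its centre; may be absent. On the scoop's steel, friction 0.48 to 0.7: it slides off only beyond 26 to 35 degrees of tilt
- tub2: white plastic desiccant tub, a plain upright cylinder 26 across, 26 high, 20 g, loose on the bench; origin under its centre; may be absent. On the scoop's steel, friction 0.48 to 0.7: it slides off only beyond 26 to 35 degrees of tilt
- tub3: white plastic desiccant tub, a plain upright cylinder 26 across, 26 high, 20 g, loose on the bench; origin under its centre; may be absent. On the scoop's steel, friction 0.48 to 0.7: it slides off only beyond 26 to 35 degrees of tilt
- tub4: white plastic desiccant tub, a plain upright cylinder 26 across, 26 high, 20 g, loose on the bench; origin under its centre; may be absent. On the scoop's steel, friction 0.48 to 0.7: it slides off only beyond 26 to 35 degrees of tilt
- tub5: white plastic desiccant tub, a plain upright cylinder 26 across, 26 high, 20 g, loose on the bench; origin under its centre; may be absent. On the scoop's steel, friction 0.48 to 0.7: it slides off only beyond 26 to 35 degrees of tilt
- body_cap: bystander: white plastic body cap, disc 60 across, 13 high; to be left where it is; origin under its centre
- hood: bystander: orange silicone lens hood, open ring 70 across, 36 high; to be left where it is; origin under its centre
- lens: bystander: black lens standing upright, 72 across, 86 high, 0.45 kg; to be left where it is; origin under its centre
- macro_rail: bystander: aluminium macro rail with a black carriage and a turning knob, 50 x 190 x 38; to be left where it is; origin under its centre
- blower: bystander: black rubber hand blower standing on its base, 56 across, 110 high; to be left where it is; origin under its centre
There are look-alikes about, which are no part of the job. What is shaped like the tub1 but orange or turquoise is not meant.

How it is judged:
By the outcome, as a careful person would: the job done as asked, in the order asked, and still so for the second after the job is handed in, with the robot touching nothing.
Of tub1, tub2, tub3, tub4, tub5 only 3 to 5 are there at a start; the rules pass over those that are not, and their reading is None.
At some moment in a run one of tub1, tub2, tub3, tub4, tub5 may be knocked a few centimetres aside while the robot is not near it.
It also fails if it takes over 200 s, if anything falls off the work surface, if the arm or the gripper's body presses on something with over 40 N, if the wrist force passes 120 N, or if a joint passes its speed limit or range.

### The arm

A 6-joint arm with a two-finger parallel gripper is mounted at the origin on the work surface. World frame = base frame: x ahead of the robot, y to its left, z up, the work surface at z = 0. Lengths are in mm, angles in rad, forces in N, time in s.
With the tool pointing down it reaches from about 350 to 775 mm from the base axis. Payload 7.3 kg.
Tool frame: the origin (TCP) lies at the very end of the fingers, on their centre line; the grasp point (between the pads) lies 19 mm behind it (pinch_z is the distance from the TCP to the grasp point, in mm); z points along the fingers, y is the direction in which the jaws open and shut (so a half turn about z gives the same grasp; the last joint's range is limited). The gripper opens to 92 mm and grips with 3 to 60 N. Pads are 19 mm wide; open, the fingers measure 130 mm over their backs; the gripper's body (75 mm by 190 mm) begins 47 mm behind the grasp point.
Start: joints at [1.079, 0.342, 1.524, -0, 1.275, -0.146], TCP at [177.935, 493.947, 226.741] pointing down, gripper open.
Joint ranges: [-2.53, 2.53], [-0.77, 2.02], [0.04, 2.7], [-1, 4.14], [0.28, 2.66], [-3.11, 3.11]. Speed limits (rad/s): [2.57, 2.57, 3.14, 3.14, 3.14, 3.14].

### API

Orientations are given as [roll, pitch, yaw] about the fixed x, y, z axes, in that order (R = Rz(yaw) Ry(pitch) Rx(roll)).
In Python, from plant import * gives the robot as it stands.
- The arm moves only by the tool step_arm, never from a script. Its argument "moves" is one flat list of numbers, 7 for each row, row after row: the shift along the tool's x, y, z scaled (see below), then the turn, a rotation vector about the tool's x, y, z scaled (see below), then the closure, from -1 (fully open) to 1 (shut). A call has 1 to 8 rows; each row shifts and turns the pose as measured when the row begins, along the tool's axes as they then stand; what a row does not reach is not made up. The controller multiplies each number of a shift by 2 cm and each number of a turn by 4 degrees. A row lasts 1/12 s, in which the tool goes at most 41.7 mm and 7.16 degrees, less where a joint would pass 70% of its speed; a pose out of reach is approached as far as the arm can. A call with a number of a shift or a turn outside -1 to 1 is refused whole. A call with a gripper value outside its range is refused whole. The fingers move at their own pace and stop on an object; the grip force is fixed at half the most. Time passes only in rows, so rows that do not move let the fingers close. It gives the time, the measured TCP pose, the force and the opening at its end, in the units of the state.
- get_obs(): the state, without advancing time (a new reading comes with each control period).
- capture(name): name is "side" or "top" or "wrist"; returns the picture (384x512x3 uint8, red, green, blue); there is no depth.
- get_calibration(name): a dict with "mtx" (3x3 intrinsics, pixels), "eye" and "orientation" of the camera in the world; the wrist camera has in their place "mount" (4x4, takes a point from camera to tool coordinates, whose origin is the TCP and whose axes are the flange's). Camera axes: x right, y down, z forward; pixel columns grow to the right and rows downward; lengths in mm; the calibration is good to about 2 mm. A picture is of the moment at which its call begins: read the wrist's pose just before it. get_calibration takes no time and is no camera call.
- close_job(): hands the job in, once; it reports no verdict.
The state is a dict: "time": time; "joint_positions": joint angles; "dq": joint speeds; "tau": joint torques, N m; "tool_pos": TCP position; "tcp_rot": TCP orientation; "contact_force": force on the tool from outside, world axes, zero at the start; "moment": the same for the moment, N m; "grip_width": finger opening in mm.
Only numpy, scipy, OpenCV 4.12 (cv2) and the standard library are available. Lean on these libraries where they do the work, as an engineer would, in place of code of your own. Each camera call takes 0.05 s, during which the arm holds its last target.

## Working session

There is one attempt and no reset: what is moved stays moved. The work goes in short steps, Python scripts to look and compute and a tool call to move; the robot and the scene stay as the last step left them, time stands still between calls to the robot, and variables do not carry over. Pictures are saved under pics/ and viewed, and the job is handed in when it is done.

Besides the shell and the picture viewer there is one more tool, called after "Call:" as name(argument=value, ...), one argument or row to a line, values as JSON. step_arm: Moves the arm, as the interface text tells. Shifts and turns lie within -1 to 1; 1 stands for 2 cm of shift or 4 degrees of turn. Its arguments: {"type":"object","properties":{"moves":{"type":"array"}},"required":["moves"]}

```bash
ls; mkdir -p pics; python3 - <<'E'
from plant import *
import cv2
o=get_obs();print(o)
for n in ["side","top","wrist"]:
    im=capture(n);cv2.imwrite(f"pics/a_{n}.png",cv2.cvtColor(im,cv2.COLOR_RGB2BGR));print(n,get_calibration(n))
E
```

```text
pics
{'time': 0.0, 'joint_positions': array([ 1.07901148e+00,  3.42738839e-01,  1.52502785e+00, -1.52172186e-05,
        1.27544475e+00, -1.45990768e-01]), 'dq': array([-0.00095537,  0.00025161,  0.00054962,  0.0003754 , -0.00055129,
       -0.0006533 ]), 'tau': array([ 9.58351229e-04, -4.31240237e+01, -2.44220424e+01,  7.17751589e-02,
        5.58860635e-02, -1.18390453e-04]), 'tool_pos': array([177.72026307, 493.54993092, 226.03284553]), 'tcp_rot': array([-3.13998897e+00, -2.21093045e-04,  2.79580283e+00]), 'contact_force': array([-0.90831582,  0.32891879,  0.59078334]), 'moment': array([-0.0474946 , -0.01409296, -0.05126118]), 'grip_width': 91.78669229156242}
side {'mtx': array([[347.74494871,   0.        , 256.82197312],
       [  0.        , 347.74494871, 193.74688584],
       [  0.        ,   0.        ,   1.        ]]), 'eye': array([ 163.41367327, -648.75266461,  504.66309709]), 'orientation': array([-2.09987577,  0.01889911, -0.58247238])}
top {'mtx': array([[361.66241565,   0.        , 254.29023258],
       [  0.        , 361.66241565, 192.72198509],
       [  0.        ,   0.        ,   1.        ]]), 'eye': array([ 434.80057136,  -24.0482933 , 1023.56944083]), 'orientation': array([-2.99190866, -0.00763993, -1.57183233])}
wrist {'mtx': array([[281.8156958 ,   0.        , 252.62903714],
       [  0.        , 281.8156958 , 188.36766617],
       [  0.        ,   0.        ,   1.        ]]), 'mount': array([[ 1.19107855e-03, -9.55598842e-01, -2.94668346e-01,
         7.88425071e+01],
       [ 9.99999219e-01,  1.25010940e-03, -1.19642014e-05,
        -7.46021882e-02],
       [ 3.79800646e-04, -2.94668102e-01,  9.55599584e-01,
        -1.57310273e+02],
       [ 0.00000000e+00,  0.00000000e+00,  0.00000000e+00,
         1.00000000e+00]])}
```

View pics/a_top.png

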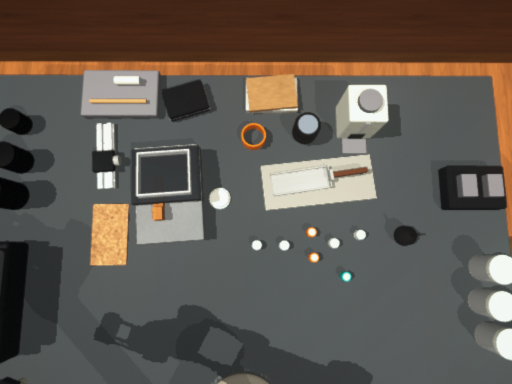

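View pics/a_side.png

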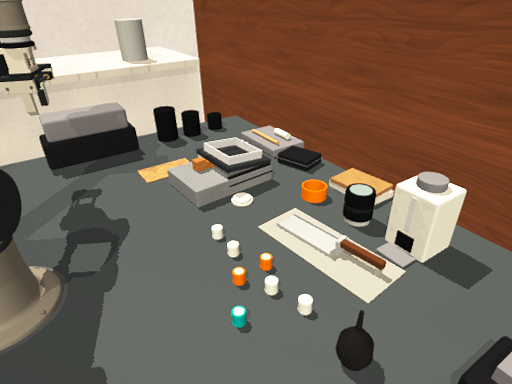

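View pics/a_wrist.png

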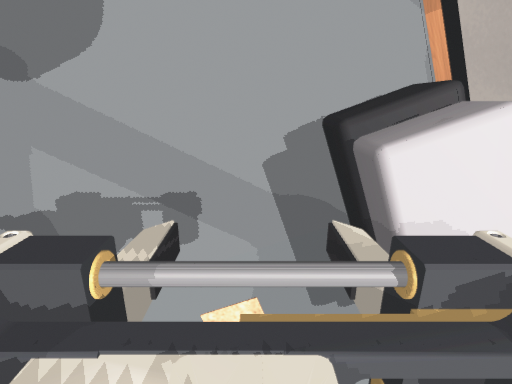

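```bash
cat > h.py <<'E'
from plant import *
import numpy as np, cv2
from scipy.spatial.transform import Rotation as R
def rot(e): return R.from_euler('xyz',e)
def cam(n,o=None):
    c=get_calibration(n)
    if n=='wrist':
        o=o or get_obs(); T=np.eye(4); T[:3,:3]=rot(o['tcp_rot']).as_matrix(); T[:3,3]=o['tool_pos']
        M=T@c['mount']; return c['mtx'],M[:3,3],M[:3,:3]
    return c['mtx'],np.array(c['eye']),rot(c['orientation']).as_matrix()
def ray(C,uv):
    K,e,Rm=C; uv=np.atleast_2d(np.array(uv,float)); p=np.c_[uv,np.ones(len(uv))]
    d=(Rm@np.linalg.inv(K)@p.T).T; return e,d
def onz(C,uv,z):
    e,d=ray(C,uv); return e+d*((z-e[2])/d[:,2])[:,None]
def proj(C,P):
    K,e,Rm=C; P=np.atleast_2d(P); q=(K@(Rm.T@(P-e).T)).T; return q[:,:2]/q[:,2:]
def tri(C1,u1,C2,u2):
    e1,d1=ray(C1,u1);e2,d2=ray(C2,u2);d1=d1[0];d2=d2[0]
    A=np.c_[d1,-d2];t=np.linalg.lstsq(A,e2-e1,rcond=None)[0]
    a=e1+t[0]*d1;b=e2+t[1]*d2;return (a+b)/2,np.linalg.norm(a-b)
def shot(n,name,crop=None,s=1):
    o=get_obs(); im=cv2.cvtColor(capture(n),cv2.COLOR_RGB2BGR); cv2.imwrite(f'pics/{name}_raw.png',im)
    v=im
    if crop: x,y,w,h=crop; v=im[y:y+h,x:x+w]
    if s!=1: v=cv2.resize(v,None,fx=s,fy=s,interpolation=cv2.INTER_CUBIC)
    cv2.imwrite(f'pics/{name}.png',v); return im,cam(n,o)
def st():
    o=get_obs(); r=rot(o['tcp_rot']); 
    print('t %.2f pos %s rpy %s deg F %s w %.1f'%(o['time'],o['tool_pos'].round(1),np.degrees(o['tcp_rot']).round(1),o['contact_force'].round(1),o['grip_width'])); return o
def need(pos=None,rpy=None):
    """shift in tool axes (units of 2cm) and turn (units of 4deg) still needed"""
    o=get_obs(); r=rot(o['tcp_rot']); s=np.zeros(3);w=np.zeros(3)
    if pos is not None: s=r.inv().apply(np.array(pos)-o['tool_pos'])/20
    if rpy is not None: w=np.degrees((r.inv()*R.from_euler('xyz',rpy,degrees=True)).as_rotvec())/4
    print('shift',s.round(2),'turn',w.round(2)); return s,w
def blobs(im,lo,hi,amin=15,amax=1e9):
    hsv=cv2.cvtColor(im,cv2.COLOR_BGR2HSV); m=cv2.inRange(hsv,np.array(lo),np.array(hi))
    n,l,s,c=cv2.connectedComponentsWithStats(m)
    return [(c[i].round(1),s[i]) for i in range(1,n) if amin<=s[i][4]<=amax],m
E
python3 - <<'E'
from h import *
import os
t=cv2.imread('pics/a_top.png');C=cam('top')
for nm,c in [('l',(80,110,160,170)),('r',(210,130,180,170))]:
    x,y,w,h=c; cv2.imwrite(f'pics/a_{nm}.png',cv2.resize(t[y:y+h,x:x+w],None,fx=4.4,fy=3.5 if 0 else 4.4*0.8,interpolation=cv2.INTER_CUBIC)) if 0 else cv2.imwrite(f'pics/a_{nm}.png',cv2.resize(t[y:y+h,x:x+w],None,fx=3.5,fy=3.5,interpolation=cv2.INTER_CUBIC))
b,m=blobs(t,(0,0,150),(180,70,255),20)
for c,s in b:
    print('white',c,s, onz(C,c,13)[0].round(1))
b,m=blobs(t,(5,150,120),(25,255,255),20)
for c,s in b: print('or',c,s,onz(C,c,26)[0].round(1))
E
```

```text
white [118.5  91.6] [  81   70   77   45 2900] [888.  367.2  13. ]
white [295.7  83.3] [295  78   2  14  20] [ 915.2 -155.    13. ]
white [246.6 100.7] [245  85   4  26  56] [860.6  -9.6  13. ]
white [361.9 105.8] [ 336   85   53   52 1834] [ 845.6 -348.5   13. ]
white [288.  109.3] [276 108  22   3  48] [ 834.4 -131.    13. ]
white [307.8 123.6] [299 115  19  18 279] [ 790.9 -188.    13. ]
white [104.5 136.3] [ 96 122  18  29 482] [751.7 400.   13. ]
white [353.7 145.6] [342 138  24  15 318] [ 724.9 -319.3   13. ]
white [162.8 172.1] [136 149  55  48 504] [646.5 228.3  13. ]
white [315.7 182.3] [ 261  154  116   56 4674] [ 617.2 -206.5   13. ]
white [115.3 159.6] [113 156   6   9  39] [682.9 365.1  13. ]
white [105.5 179.9] [ 97 172  18  17 295] [623.9 389.4  13. ]
white [469.1 184.9] [462 175  15  21 283] [ 609.8 -643.8   13. ]
white [495.2 184.9] [488 175  15  21 281] [ 609.8 -718.5   13. ]
white [219.6 198. ] [209 188  22  21 352] [572.2  65.8  13. ]
white [170.  223.7] [ 136  201   67   43 2181] [499.9 202.9  13. ]
white [311.5 231.5] [309 229   6   6  32] [ 478.  -191.1   13. ]
[... 253 characters left out ...]
3. ]
white [314.  257.2] [311 254   7   7  35] [ 407.6 -196.3   13. ]
white [500.3 269.2] [487 255  25  30 631] [ 374.4 -708.9   13. ]
white [346.2 276.2] [343 273   7   7  37] [ 356.2 -283.2   13. ]
white [500.  305.8] [486 291  26  31 660] [ 277.1 -698.1   13. ]
white [503.9 343.4] [493 329  19  31 443] [ 180.1 -698.5   13. ]
or [315.1  82.3] [   0   61  512  177 8232] [ 912.3 -210.2   26. ]
or [253.1 135.6] [241 123  25  27 290] [750.3 -28.6  26. ]
or [349.7 171.6] [335 169  32   7  81] [ 645.5 -301.    26. ]
or [157.2 211.1] [153 203  10  17 152] [533.9 236.5  26. ]
or [310.2 232.1] [306 227  11  10  37] [ 475.8 -185.3   26. ]
or [312.1 256.8] [308 253  11   9  38] [ 409.  -188.9   26. ]
```

```bash
ls pics
```

```text
a_l.png
a_r.png
a_side.png
a_top.png
a_wrist.png
```

View pics/a_l.png

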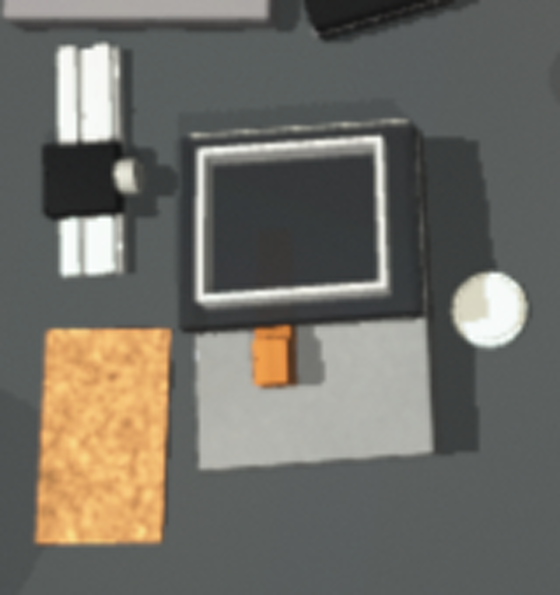

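View pics/a_r.png

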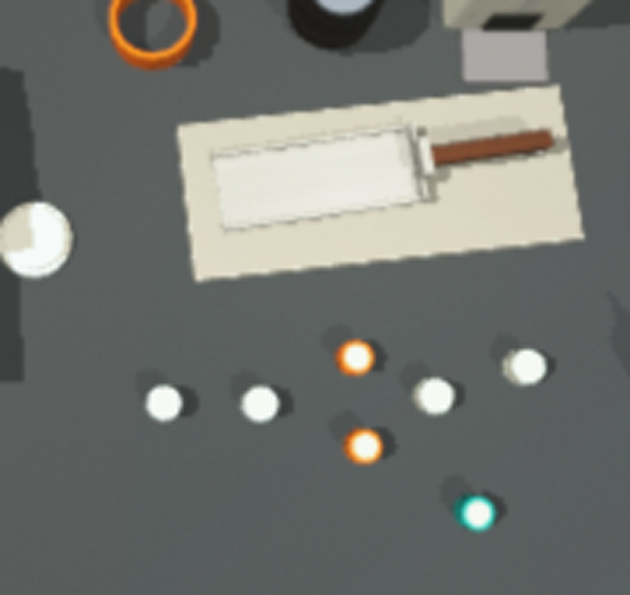

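```bash
python3 - <<'E'
from h import *
C=cam('top'); st()
t=lambda x,y:(80+x/3.5,110+y/3.5)
# cabinet ledge corners z=50
print('ledge front', onz(C,[t(200,468),t(432,452)],50).round(1))
print('block top', onz(C,[t(254,335),t(292,333),t(294,382),t(256,384)],82).round(1))
print('pad',onz(C,[t(47,328),t(171,328),t(163,542),t(36,543)],4).round(1))
print('tray top',onz(C,[t(197,146),t(382,138),t(388,293),t(197,303)],100).round(1))
t=lambda x,y:(210+x/3.5,130+y/3.5)
print('mat',onz(C,[t(178,126),t(558,86),t(583,239),t(196,280)],3).round(1))
print('blade',onz(C,[t(212,155),t(408,126),t(422,198),t(222,231)],8).round(1))
print('handle',onz(C,[t(432,155),t(552,138)],39).round(1))
need([500,230,190],[180,0,-176])
E
```

```text
t 0.15 pos [177.8 493.7 226.2] rpy [-179.9   -0.   160.2] deg F [ 0.2 -0.  -0.2] w 91.8
ledge front [[444.5 280.   50. ]
 [456.4 104.2  50. ]]
block top [[542.4 234.5  82. ]
 [543.9 206.2  82. ]
 [507.3 203.4  82. ]
 [505.8 231.5  82. ]]
pad [[557.1 423.    4. ]
 [557.1 323.1   4. ]
 [387.1 320.8   4. ]
 [386.5 420.6   4. ]]
tray top [[682.7 277.9 100. ]
 [689.1 139.7 100. ]
 [571.5 132.3 100. ]
 [564.  272.3 100. ]]
mat [[ 666.7  -51.     3. ]
 [ 700.9 -366.9    3. ]
 [ 572.7 -381.1    3. ]
 [ 539.2  -65.1    3. ]]
blade [[ 641.3  -78.6    8. ]
 [ 665.7 -240.     8. ]
 [ 605.7 -249.5    8. ]
 [ 578.6  -86.3    8. ]]
handle [[ 635.1 -251.7   39. ]
 [ 649.  -347.9   39. ]]
shift [-19.63  -6.94   1.82] turn [-0.01 -0.01 -5.95]
```

Call:
step_arm(
  moves=[-1,-0.35,0.1,0,0,-1,-1,-1,-0.43,0.1,0,0,-1,-1,-1,-0.52,0.1,0,0,-1,-1,-1,-0.6,0.1,0,0,-1,-1,-1,-0.7,0.1,0,0,-1,-1,-1,-0.8,0.1,0,0,-1,-1,-1,-0.9,0.1,0,0,0,-1,-1,-0.9,0.1,0,0,0,-1],
)

```text
time: 0.82
tool_pos: [330.5, 372.5, 207.5]
tcp_rot: [-3.14, -0.005, -3.038]
contact_force: [0.6, 0.3, -0.0]
grip_width: 92.0
```

```bash
python3 -c "
from h import *
st();need([500,225,180],[180,0,-176])"
```

```text
t 0.82 pos [330.5 372.5 207.5] rpy [-179.9   -0.3 -174. ] deg F [ 0.6  0.3 -0. ] w 92.0
shift [-7.67 -8.21  1.36] turn [-0.03 -0.06  0.49]
```

Call:
step_arm(
  moves=[-1,-1,0.17,0,0,0.4,-1,-1,-1,0.17,0,0,0,-1,-1,-1,0.17,0,0,0,-1,-1,-1,0.17,0,0,0,-1,-1,-1,0.17,0,0,0,-1,-1,-1,0.17,0,0,0,-1,-1,-1,0.17,0,0,0,-1,-0.5,-1,0.17,0,0,0,-1],
)

```text
time: 1.48
tool_pos: [500.3, 216.1, 177.1]
tcp_rot: [-3.139, -0.006, -3.067]
contact_force: [0.3, 1.7, 1.1]
grip_width: 91.8
```

```bash
python3 -c "
from h import *
st();need([500,225,180],[180,0,-176]); shot('wrist','w1')"
```

```text
t 1.48 pos [500.3 216.1 177.1] rpy [-179.9   -0.4 -175.7] deg F [0.3 1.7 1.1] w 91.8
shift [-0.02  0.44 -0.15] turn [-0.04 -0.09  0.07]
```

View pics/w1.png

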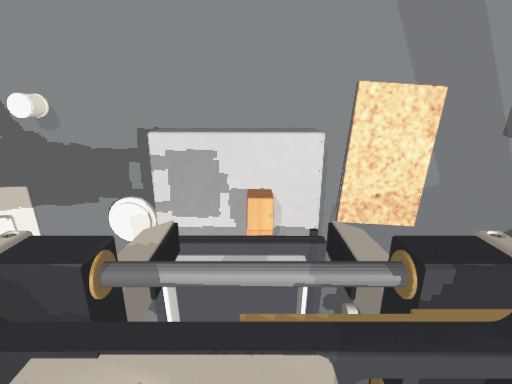

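```bash
python3 - <<'E'
from h import *
im=cv2.imread('pics/w1_raw.png');C=cam('wrist')
v=im[120:245,140:335];cv2.imwrite('pics/w1z.png',cv2.resize(v,None,fx=4,fy=4,interpolation=cv2.INTER_NEAREST))
hsv=cv2.cvtColor(im[:236],cv2.COLOR_BGR2HSV);m=cv2.inRange(hsv,np.array([8,150,90]),np.array([20,255,255]));m[:,:230]=0;m[:,290:]=0
c=max(cv2.findContours(m,0,1)[0],key=cv2.contourArea);print(cv2.boundingRect(c))
# ledge front
print('front edge',onz(C,[(152,132),(321,132)],50).round(1))
print('ledge sides',onz(C,[(321,132),(321,228)],50).round(1))
E
```

```text
Traceback (most recent call last):
ValueError: max() iterable argument is empty
```

View pics/w1z.png

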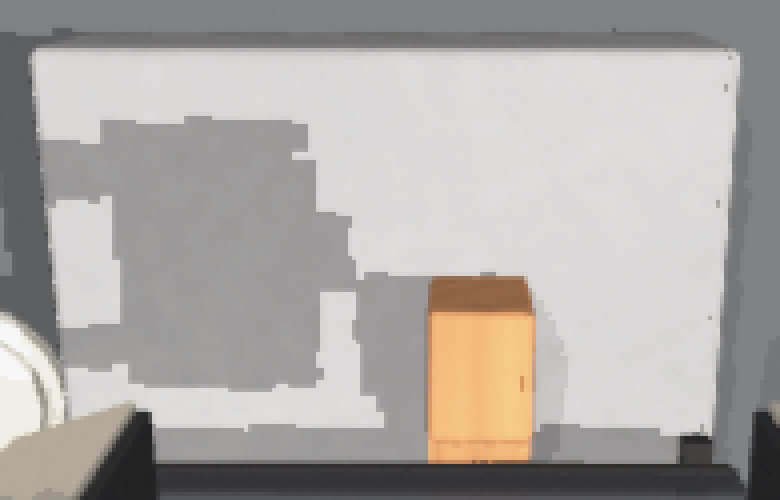

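```bash
python3 - <<'E'
from h import *
C=cam('wrist')
p=onz(C,[(247,198),(273.6,198),(273.2,230.2),(247,230.2)],82);print(p.round(1),p.mean(0).round(1),np.linalg.norm(np.diff(p,axis=0),axis=1))
d=(p[2]+p[3]-p[0]-p[1]);print('wedge yaw',np.degrees(np.arctan2(d[1],d[0])))
q=onz(C,[(148.2,132.5),(324.5,133)],50);print(q.round(1));d=q[1]-q[0];print('cab yaw',np.degrees(np.arctan2(-d[0],d[1])))
q=onz(C,[(324.5,133),(318.2,228)],50);d=q[1]-q[0];print('cab yaw',np.degrees(np.arctan2(d[1],d[0])))
c=p.mean(0); need([c[0],c[1],110],[180,0,-176])
E
```

```text
[[509.2 207.   82. ]
 [507.3 232.1  82. ]
 [540.4 234.8  82. ]
 [542.3 209.3  82. ]] [524.8 220.8  82. ] [25.09025563 33.19018197 25.60082716]
wedge yaw 4.35634934245833
[[458.9 104.2  50. ]
 [446.3 279.   50. ]]
cab yaw 4.114841567220644
cab yaw 4.595201891877597
shift [-1.22  0.33  3.3 ] turn [-0.07 -0.1   0.04]
```

Call:
step_arm(
  moves=[-0.6,0.2,0.5,0,0,0,-1,-0.6,0.15,0.8,0,-0.1,0,-1,0,0,1,0,0,0,-1,0,0,1,0,0,0,-1],
)

```text
time: 1.87
tool_pos: [529.4, 218.8, 110.9]
tcp_rot: [-3.138, 0.007, -3.075]
contact_force: [0.6, 0.3, -1.4]
grip_width: 91.6
```

```bash
python3 -c "
from h import *
st();need([524,220.8,59],[180,0,-175.7])"
```

```text
t 1.87 pos [529.4 218.8 110.9] rpy [-179.8    0.4 -176.2] deg F [ 0.6  0.3 -1.4] w 91.6
shift [0.28 0.13 2.59] turn [-0.05  0.1  -0.12]
```

Call:
step_arm(
  moves=[0.25,0.1,0.8,0,0.1,-0.1,-1,0,0,0.8,0,0,0,-1,0,0,0.6,0,0,0,-1,0,0,0.2,0,0,0,-1,0,0,0,0,0,0,-1],
)

```text
time: 2.28
tool_pos: [520.4, 219.8, 54.9]
tcp_rot: [-3.136, -0.011, -3.068]
contact_force: [1.0, -0.3, 0.9]
grip_width: 91.8
```

```bash
python3 -c "
from h import *
st();need([524,220.8,59],[180,0,-175.7])"
```

```text
t 2.28 pos [520.4 219.8  54.9] rpy [-179.7   -0.6 -175.8] deg F [ 1.  -0.3  0.9] w 91.8
shift [-0.18  0.04 -0.21] turn [-0.08 -0.15 -0.03]
```

Call:
step_arm(
  moves=[-0.15,0.05,-0.2,-0.08,-0.15,0,1,0,0,0,0,0,0,1,0,0,0,0,0,0,1,0,0,0,0,0,0,1,0,0,0,0,0,0,1,0,0,0,0,0,0,1],
)

```text
time: 2.78
tool_pos: [525.6, 221.9, 63.0]
tcp_rot: [3.14, 0.007, -3.068]
contact_force: [0.2, -0.2, 0.3]
grip_width: 56.5
```

```bash
python3 -c "
from h import *
st();need([524,220.8,58],[180,0,-175.7]);st()"
```

```text
t 2.78 pos [525.6 221.9  63. ] rpy [ 179.9    0.4 -175.8] deg F [ 0.2 -0.2  0.3] w 56.5
shift [ 0.08 -0.05  0.25] turn [ 0.02  0.1  -0.02]
t 2.78 pos [525.6 221.9  63. ] rpy [ 179.9    0.4 -175.8] deg F [ 0.2 -0.2  0.3] w 56.5
```

Call:
step_arm(
  moves=[0,0,0.2,0,0,0,1,0,0,0.0,0,0,0,1,0,0,0,0,0,0,1,0,0,0,0,0,0,1,0,0,0,0,0,0,1,0,0,0,0,0,0,1,0,0,0,0,0,0,1],
)

```text
time: 3.37
tool_pos: [525.4, 223.0, 59.2]
tcp_rot: [3.138, 0.007, -3.068]
contact_force: [-0.1, 0.3, 0.6]
grip_width: 25.5
```

```bash
python3 -c "
from h import *
st();need([524,220.8,58],[180,0,-175.7])"
```

```text
t 3.37 pos [525.4 223.   59.2] rpy [ 179.8    0.4 -175.8] deg F [-0.1  0.3  0.6] w 25.5
shift [ 0.08 -0.1   0.06] turn [ 0.05  0.1  -0.02]
```

Call:
step_arm(
  moves=[0.3,0,0,0,0,0,1,0,0,0.0,0,0,0,1,0,0,0,0,0,0,1,0,0,0,0,0,0,1,0,0,0,0,0,0,1,0,0,0,0,0,0,1],
)

```text
time: 3.87
tool_pos: [519.9, 222.4, 59.1]
tcp_rot: [3.138, 0.01, -3.068]
contact_force: [0.4, 1.2, -0.2]
grip_width: 26.1
```

```bash
python3 -c "
from h import *
st()"
```

```text
t 3.87 pos [519.9 222.4  59.1] rpy [ 179.8    0.5 -175.8] deg F [ 0.4  1.2 -0.2] w 26.1
```

Call:
step_arm(
  moves=[0.35,0,0,0,0,0,1,0,0,0.0,0,0,0,1,0,0,0,0,0,0,1,0,0,0,0,0,0,1,0,0,0,0,0,0,1,0,0,0,0,0,0,1,0,0,0,0,0,0,1,0,0,0,0,0,0,1],
)

```text
time: 4.53
tool_pos: [513.1, 221.8, 59.1]
tcp_rot: [3.138, 0.011, -3.068]
contact_force: [0.7, 0.4, -0.7]
grip_width: 26.3
```

```bash
python3 -c "
from h import *
st();shot('side','s1',(150,120,150,90),5)"
```

```text
t 4.53 pos [513.1 221.8  59.1] rpy [ 179.8    0.6 -175.8] deg F [ 0.7  0.4 -0.7] w 26.3
```

View pics/s1.png

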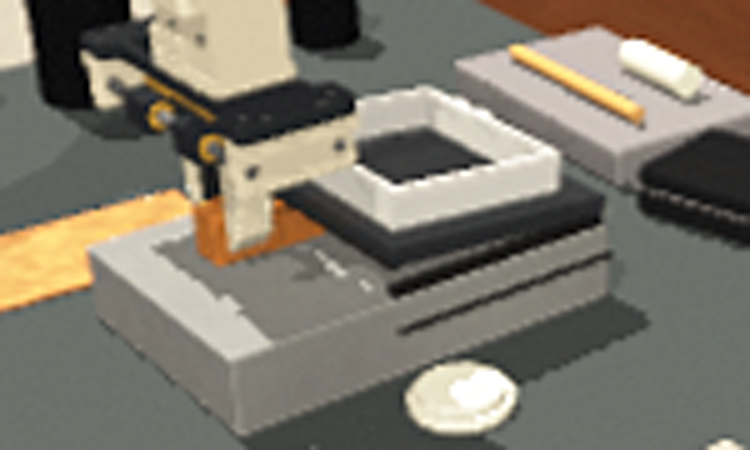

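Call:
step_arm(
  moves=[0.35,0,0,0,0,0,1,0,0,0.0,0,0,0,1,0,0,0,0,0,0,1,0,0,0,0,0,0,1,0.35,0,0,0,0,0,1,0,0,0,0,0,0,1,0,0,0,0,0,0,1,0,0,0,0,0,0,1],
)

```text
time: 5.25
tool_pos: [499.3, 220.6, 59.2]
tcp_rot: [3.138, 0.013, -3.069]
contact_force: [1.9, 0.9, -0.7]
grip_width: 26.0
```

Call:
step_arm(
  moves=[0.35,0,0,0,0,0,1,0,0,0.0,0,0,0,1,0,0,0,0,0,0,1,0,0,0,0,0,0,1,0.35,0,0,0,0,0,1,0,0,0,0,0,0,1,0,0,0,0,0,0,1,0,0,0,0,0,0,1],
)

```text
time: 5.92
tool_pos: [485.9, 219.5, 59.2]
tcp_rot: [3.138, 0.015, -3.069]
contact_force: [2.2, 0.6, 0.2]
grip_width: 26.0
```

```bash
python3 -c "
from h import *
st();shot('side','s2',(150,120,150,90),5)"
```

```text
t 5.92 pos [485.9 219.5  59.2] rpy [ 179.8    0.9 -175.8] deg F [2.2 0.6 0.2] w 26.0
```

View pics/s2.png

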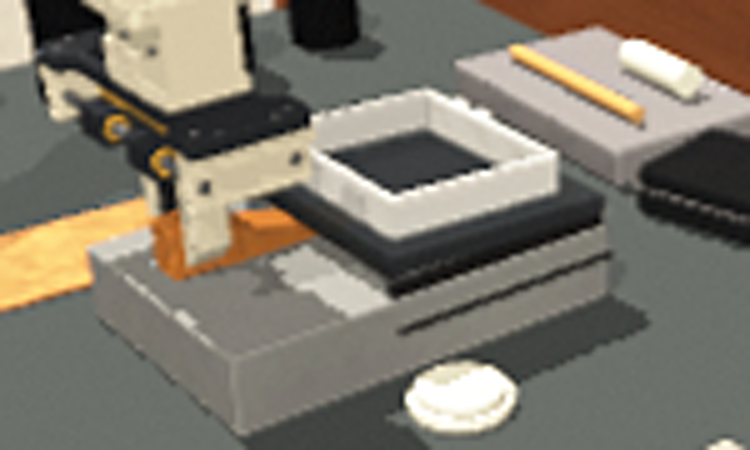

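Call:
step_arm(
  moves=[0.35,0,0,0,0,0,1,0,0,0.0,0,0,0,1,0,0,0,0,0,0,1,0,0,0,0,0,0,1,0.35,0,0,0,0,0,1,0,0,0,0,0,0,1,0,0,0,0,0,0,1,0,0,0,0,0,0,1],
)

```text
time: 6.63
tool_pos: [472.5, 218.5, 59.2]
tcp_rot: [3.138, 0.018, -3.069]
contact_force: [1.6, 0.7, -0.7]
grip_width: 25.5
```

Call:
step_arm(
  moves=[0.3,0,0,0,0,0,1,0,0,0.0,0,0,0,1,0,0,0,0,0,0,1,0,0,0,0,0,0,1,0.3,0,0,0,0,0,1,0,0,0,0,0,0,1,0,0,0,0,0,0,1,0,0,0,0,0,0,1],
)

```text
time: 7.3
tool_pos: [461.2, 217.7, 59.1]
tcp_rot: [3.137, 0.02, -3.069]
contact_force: [1.9, 0.9, 0.1]
grip_width: 25.6
```

Call:
step_arm(
  moves=[0.3,0,0,0,0,0,1,0,0,0.0,0,0,0,1,0,0,0,0,0,0,1,0,0,0,0,0,0,1,0.3,0,0,0,0,0,1,0,0,0,0,0,0,1,0,0,0,0,0,0,1,0,0,0,0,0,0,1],
)

```text
time: 7.97
tool_pos: [449.1, 216.8, 59.2]
tcp_rot: [3.137, 0.022, -3.07]
contact_force: [-0.1, 0.6, 1.4]
grip_width: 25.8
```

```bash
python3 -c "
from h import *
st();shot('side','s3',(150,120,150,90),5)"
```

```text
t 7.97 pos [449.1 216.8  59.2] rpy [ 179.7    1.3 -175.9] deg F [-0.1  0.6  1.4] w 25.8
```

View pics/s3.png

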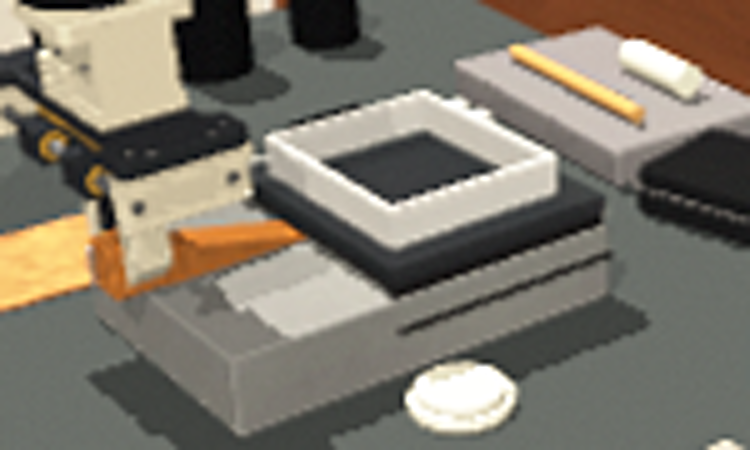

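Call:
step_arm(
  moves=[0.3,0,0,0,0,0,1,0,0,0.0,0,0,0,1,0,0,0,0,0,0,1,0,0,0,0,0,0,1,0.5,0,0,0,0,0,1,0.4,0,0,0,0,0,1,0,0,0,0,0,0,1,0,0,0,0,0,0,1],
)

```text
time: 8.68
tool_pos: [424.6, 215.1, 59.0]
tcp_rot: [3.137, 0.024, -3.07]
contact_force: [1.0, -0.8, 0.7]
grip_width: 25.4
```

```bash
python3 -c "
from h import *
st();shot('side','s4',(150,120,150,90),5)"
```

```text
t 8.68 pos [424.6 215.1  59. ] rpy [ 179.7    1.4 -175.9] deg F [ 1.  -0.8  0.7] w 25.4
```

View pics/s4.png

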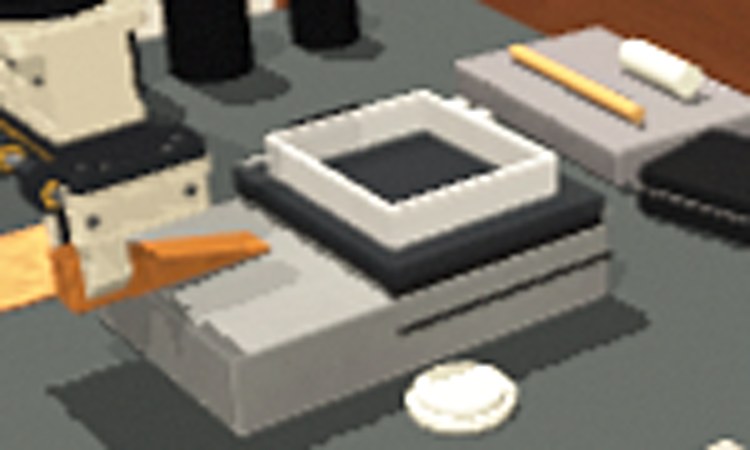

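Call:
step_arm(
  moves=[0,0,-0.7,0,0,0,1,0,0,-0.8,0,0,0,1,0,0.5,-0.4,0,0,0,1,0,1,0,0,0,0.4,1,0,1,0,0,0,0.4,1,0,1,0,0,0,0,1,0,1,0,0,0,0,1,0,1,0,0,0,0,1],
)

```text
time: 9.4
tool_pos: [417.3, 324.2, 95.6]
tcp_rot: [3.141, 0.01, -3.135]
contact_force: [-0.3, -1.3, -0.7]
grip_width: 25.6
```

```bash
python3 -c "
from h import *
st();need([427,372,40],[180,1.2,-178.5])"
```

```text
t 9.40 pos [417.3 324.2  95.6] rpy [ 180.     0.6 -179.6] deg F [-0.3 -1.3 -0.7] w 25.6
shift [-0.47  2.38  2.78] turn [ 0.01 -0.16 -0.28]
```

Call:
step_arm(
  moves=[-0.2,0.8,0,0,-0.15,0,1,-0.2,0.7,0.5,0,0,0,1,0,0.5,0.8,0,0,0,1,0,0.1,0.8,0,0,0,1,0,0,0.4,0,0,0,1,0,0,0,0,0,0,1],
)

```text
time: 9.9
tool_pos: [424.6, 372.1, 41.2]
tcp_rot: [-3.141, 0.016, -3.131]
contact_force: [-2.0, -0.2, -0.3]
grip_width: 26.0
```

```bash
python3 -c "
from h import *
st();need([427,372,16],[180,1.2,-178.5]);shot('side','s5',(110,130,150,90),5)"
```

```text
t 9.90 pos [424.6 372.1  41.2] rpy [-180.     0.9 -179.4] deg F [-2.  -0.2 -0.3] w 26.0
shift [-0.1  -0.01  1.26] turn [-0.01 -0.06 -0.23]
```

View pics/s5.png

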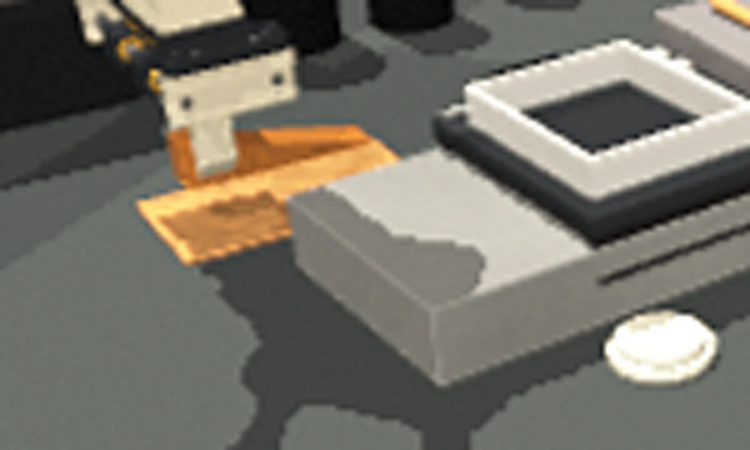

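Call:
step_arm(
  moves=[-0.1,0,0.7,0,0,0,1,0,0,0.4,0,0,0,1,0,0,0.1,0,0,0,1,0,0,0.05,0,0,0,1,0,0,0,0,0,0,1],
)

```text
time: 10.37
tool_pos: [428.5, 371.1, 18.6]
tcp_rot: [3.141, 0.018, -3.133]
contact_force: [0.4, -1.3, -0.9]
grip_width: 25.7
```

```bash
python3 -c "
from h import *
st()"
```

```text
t 10.37 pos [428.5 371.1  18.6] rpy [ 180.     1.  -179.5] deg F [ 0.4 -1.3 -0.9] w 25.7
```

Call:
step_arm(
  moves=[0,0,0.15,0,0,0,1,0,0,0.1,0,0,0,1,0,0,0,0,0,0,1],
)

```text
time: 10.62
tool_pos: [429.4, 371.3, 15.0]
tcp_rot: [3.14, 0.021, -3.134]
contact_force: [0.2, -0.2, -0.3]
grip_width: 25.7
```

```bash
python3 -c "
from h import *
st();shot('side','s6',(110,130,150,90),5)"
```

```text
t 10.62 pos [429.4 371.3  15. ] rpy [ 179.9    1.2 -179.6] deg F [ 0.2 -0.2 -0.3] w 25.7
```

View pics/s6.png

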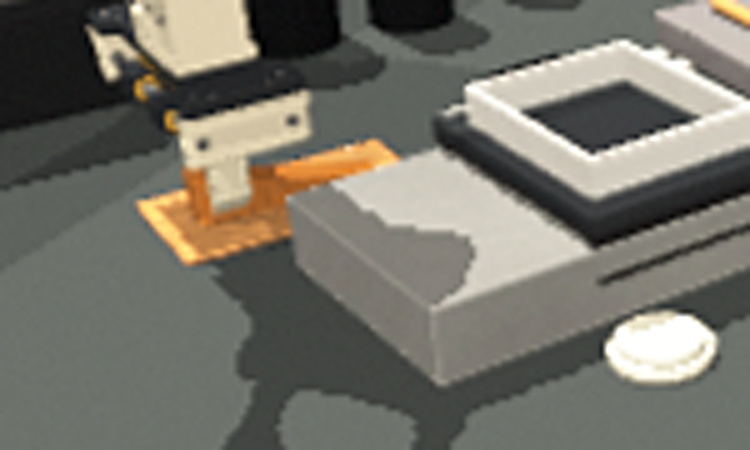

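Call:
step_arm(
  moves=[0,0,0.1,0,0,0,1,0,0,0.03,0,0,0,1,0,0,0,0,0,0,1],
)

```text
time: 10.92
tool_pos: [429.8, 371.6, 13.3]
tcp_rot: [3.139, 0.022, -3.134]
contact_force: [-1.9, -0.4, -1.4]
grip_width: 25.8
```

Call:
step_arm(
  moves=[0,0,0,0,0,0,0.2,0,0,0,0,0,0,-0.2,0,0,0,0,0,0,-0.2,0,0,0,0,0,0,-0.2,0,0,-0.5,0,0,0,-0.2,0,0,-1,0,0,0,-0.2,0,0,-1,0,0,0,-0.2,0,0,-1,0,0,0,-0.2],
)

```text
time: 11.58
tool_pos: [425.9, 370.0, 82.8]
tcp_rot: [-3.139, 0.014, -3.134]
contact_force: [0.5, -0.2, -0.1]
grip_width: 54.9
```

```bash
python3 -c "
from h import *
st();shot('side','s7',(110,130,150,90),5);im,C=shot('top','t7')
b,m=blobs(im,(0,0,150),(180,60,255),60,130)
for c,s in b: print(c,s,onz(C,c,20)[0].round(1))"
```

```text
t 11.58 pos [425.9 370.   82.8] rpy [-179.9    0.8 -179.6] deg F [ 0.5 -0.2 -0.1] w 54.9
[246.3 100.8] [245  85   4  26  67] [857.4  -8.8  20. ]
[359.6 234.4] [354 230  12  10  97] [ 469.7 -322.9   20. ]
[333.7 242.7] [328 238  12  11  97] [ 447.  -250.4   20. ]
[256.3 244.7] [252 240  10  11  84] [441.8 -37.2  20. ]
[283.9 245. ] [279 240  11  11  91] [ 440.9 -113.1   20. ]
[ 42.4 268.5] [ 40 261   6  16  65] [378.5 542.3  20. ]
```

View pics/s7.png

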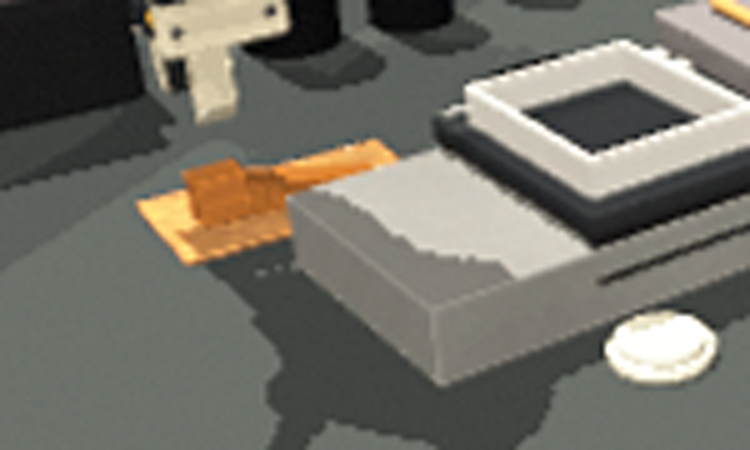

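View pics/t7.png

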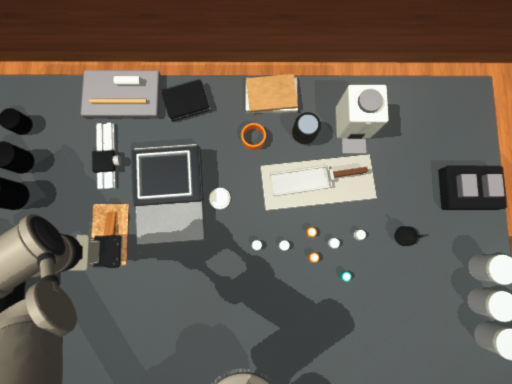

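Call:
step_arm(
  moves=[-0.03,-1,-0.3,0,0,1,0,-0.1,-1,-0.3,0,0,1,0,-0.17,-0.98,0,0,0,1,0,-0.24,-0.97,0,0,0,1,0,-0.31,-0.95,0,0,0,1,0,-0.37,-0.93,0,0,0,1,0,-0.44,-0.9,0,0,0,1,0,-0.5,-0.87,0,0,0,1,0],
)

```text
time: 12.35
tool_pos: [432.0, 208.7, 98.5]
tcp_rot: [3.125, 0.017, 2.573]
contact_force: [-0.1, 0.2, 0.4]
grip_width: 46.1
```

Call:
step_arm(
  moves=[-0.56,-0.83,0,0,0,1,0,-0.62,-0.79,0,0,0,1,0,-0.67,-0.74,0,0,0,1,0,-0.72,-0.69,0,0,0,1,0,-0.77,-0.64,0,0,0,1,0,-0.81,-0.59,0,0,0,1,0,-0.85,-0.53,0,0,0,1,0,-0.88,-0.47,0,0,0,1,0],
)

```text
time: 13.02
tool_pos: [431.6, 40.5, 96.8]
tcp_rot: [3.12, 0.005, 1.986]
contact_force: [0.7, 0.1, -0.8]
grip_width: 46.0
```

```bash
python3 -c "
from h import *
o=st();print(o['joint_positions'].round(2));need([442,-37,90],[180,0,98.7])"
```

```text
t 13.02 pos [431.6  40.5  96.8] rpy [178.8   0.3 113.8] deg F [ 0.7  0.1 -0.8] w 46.0
[-0.09  0.33  1.96  0.01  0.83 -0.51]
shift [-3.76 -1.09  0.33] turn [0.31 0.02 3.77]
```

Call:
step_arm(
  moves=[-0.9,-0.45,0,0.1,0,1,0,-0.95,-0.35,0,0.1,0,1,0,-0.95,-0.25,0,0.1,0,1,0,-0.9,-0.15,0,0,0,0.5,0,0,0,0,0,0,0,0],
)

```text
time: 13.43
tool_pos: [429.8, -44.2, 96.3]
tcp_rot: [-3.141, 0.003, 1.723]
contact_force: [-0.6, -0.2, 0.6]
grip_width: 45.8
```

```bash
python3 -c "
from h import *
o=st();need([442,-37,90],[180,0,98.7]);shot('wrist','w2')"
```

```text
t 13.43 pos [429.8 -44.2  96.3] rpy [-1.80e+02  1.00e-01  9.87e+01] deg F [-0.6 -0.2  0.6] w 45.8
shift [0.26 0.66 0.31] turn [-0.01  0.04 -0.  ]
```

View pics/w2.png

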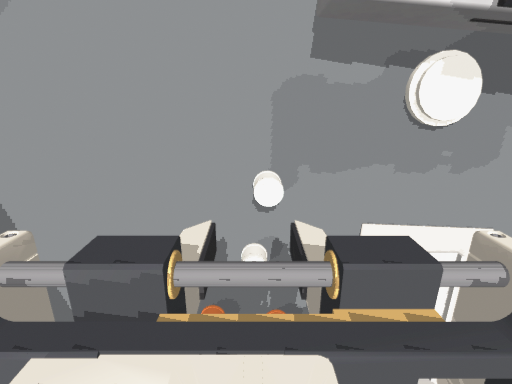

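```bash
cat >> h.py <<'E'
def wtub(im,C,near,z=26):
    g=cv2.cvtColor(im,cv2.COLOR_BGR2GRAY)
    m=(g>238).astype(np.uint8); n,l,s,c=cv2.connectedComponentsWithStats(m)
    best=None
    for i in range(1,n):
        if s[i][4]>60:
            p=onz(C,c[i],z)[0]; d=np.linalg.norm(p[:2]-np.array(near))
            if best is None or d<best[0]: best=(d,p,c[i],s[i])
    print('tub',best[1].round(1),best[2].round(1),best[3]); return best[1]
E
python3 -c "
from h import *
C=cam('wrist');im=cv2.imread('pics/w2_raw.png')
p=wtub(im,C,(442,-37)); need([p[0],p[1],11],[180,0,98.7])"
```

```text
tub [442.3 -34.6  26. ] [268.1 191.4] [254 177  29  29 670]
shift [0.32 0.7  4.26] turn [-0.02  0.02  0.02]
```

Call:
step_arm(
  moves=[0.3,0.65,0.4,0,0,0,0,0,0,0.9,0,0,0,0,0,0,0.9,0,0,0,0,0,0,0.9,0,0,0,0,0,0,0.7,0,0,0,0,0,0,0.2,0,0,0,0,0,0,0,0,0,0,0],
)

```text
time: 14.07
tool_pos: [441.4, -29.3, 13.7]
tcp_rot: [3.141, 0.0, 1.732]
contact_force: [-1.1, 0.1, 0.8]
grip_width: 45.8
```

```bash
python3 -c "
from h import *
o=st();need([442.3,-34.6,11],[180,0,98.7])"
```

```text
t 14.07 pos [441.4 -29.3  13.7] rpy [180.    0.   99.3] deg F [-1.1  0.1  0.8] w 45.8
shift [-0.27  0.    0.13] turn [0.01 0.01 0.14]
```

Call:
step_arm(
  moves=[-0.27,0,0.15,0,0,0.1,0,0,0,0,0,0,0,1,0,0,0,0,0,0,1,0,0,0,0,0,0,1,0,0,0,0,0,0,1,0,0,0,0,0,0,1],
)

```text
time: 14.57
tool_pos: [443.8, -34.3, 13.2]
tcp_rot: [3.137, 0.002, 1.727]
contact_force: [-0.2, 0.8, 0.0]
grip_width: 25.2
```

```bash
python3 -c "
from h import *
need([632,-225,90],[180,0,98.7])"
```

```text
shift [-10.89   7.83  -3.78] turn [0.06 0.03 0.06]
```

Call:
step_arm(
  moves=[0,0,-1,0,0,0,1,0,0,-1,0,0,0,1,-0.7,0.5,-1,0,0,0,1,-1,0.75,-0.8,0,0,0,1,-1,0.75,0,0,0,0,1,-1,0.75,0,0,0,0,1,-1,0.75,0,0,0,0,1,-1,0.75,0,0,0,0,1],
)

```text
time: 15.23
tool_pos: [544.7, -134.1, 95.6]
tcp_rot: [3.139, 0.001, 1.731]
contact_force: [0.2, 0.4, -0.2]
grip_width: 24.9
```

```bash
python3 -c "
from h import *
st();need([632,-225,90],[180,0,98.7])"
```

```text
t 15.23 pos [ 544.7 -134.1   95.6] rpy [1.799e+02 1.000e-01 9.920e+01] deg F [ 0.2  0.4 -0.2] w 24.9
shift [-5.18  3.58  0.29] turn [0.03 0.01 0.12]
```

Call:
step_arm(
  moves=[-1,0.7,0,0,0,0.1,1,-1,0.7,0,0,0,0,1,-1,0.7,0,0,0,0,1,-1,0.7,0,0,0,0,1,-0.8,0.5,0,0,0,0,1,0,0,0,0,0,0,1],
)

```text
time: 15.73
tool_pos: [630.3, -227.0, 97.0]
tcp_rot: [3.136, 0.004, 1.721]
contact_force: [-0.6, -0.1, -1.0]
grip_width: 24.8
```

```bash
python3 -c "
from h import *
st();need([632,-225,20],[180,0,98.7]);shot('wrist','w3')"
```

```text
t 15.73 pos [ 630.3 -227.    97. ] rpy [179.7   0.2  98.6] deg F [-0.6 -0.1 -1. ] w 24.8
shift [0.1  0.08 3.85] turn [ 0.08  0.05 -0.03]
```

View pics/w3.png

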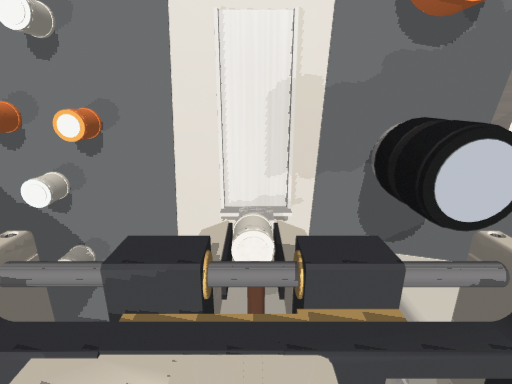

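```bash
python3 - <<'E'
from h import *
im=cv2.imread('pics/w3_raw.png');C=cam('wrist')
cv2.imwrite('pics/w3z.png',cv2.resize(im[0:235,190:325],None,fx=2.5,fy=2.5))
for z in (6,12):
  p=onz(C,[(218,10),(296,10),(293,207),(222,207)],z);print(z,p.round(1))
  f=(p[0]+p[1])/2;b=(p[2]+p[3])/2;d=f-b;print('f',f.round(1),'b',b.round(1),np.linalg.norm(d),np.degrees(np.arctan2(d[1],d[0])),np.linalg.norm(p[0]-p[1]),np.linalg.norm(p[2]-p[3]))
E
```

```text
6 [[ 582.1  -84.8    6. ]
 [ 641.5  -75.7    6. ]
 [ 670.4 -235.3    6. ]
 [ 604.4 -245.3    6. ]]
f [611.8 -80.2   6. ] b [ 637.4 -240.3    6. ] 162.07914938277355 99.10088576308138 60.018796139753746 66.76503364063846
12 [[ 583.   -86.3   12. ]
 [ 640.9  -77.4   12. ]
 [ 669.2 -233.2   12. ]
 [ 604.7 -242.9   12. ]]
f [611.9 -81.9  12. ] b [ 636.9 -238.    12. ] 158.1546044825314 99.1008857630814 58.565515682607064 65.14840143787401
```

View pics/w3z.png

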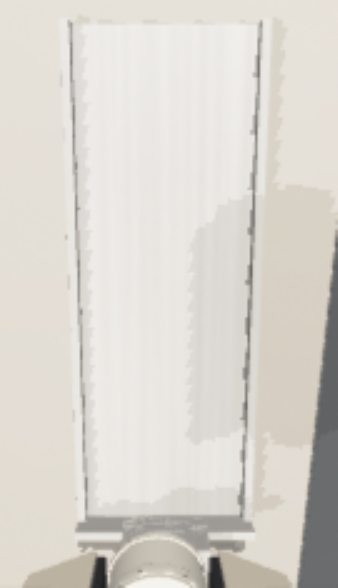

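Call:
step_arm(
  moves=[0.2,0.05,0.6,0.08,0,0,1,0,0,0.9,0,0,0,1,0,0,0.9,0,0,0,1,0,0,0.7,0,0,0,1,0,0,0.3,0,0,0,1,0,0,0,0,0,0,1],
)

```text
time: 16.28
tool_pos: [625.1, -214.4, 23.6]
tcp_rot: [-3.135, -0.002, 1.723]
contact_force: [-0.7, -0.6, -0.4]
grip_width: 25.0
```

```bash
python3 -c "
from h import *
st();need([632.9,-222.3,19],[180,0,99])"
```

```text
t 16.28 pos [ 625.1 -214.4   23.6] rpy [-1.796e+02 -1.000e-01  9.870e+01] deg F [-0.7 -0.6 -0.4] w 25.0
shift [-0.45  0.32  0.22] turn [-0.09 -0.03 -0.06]
```

Call:
step_arm(
  moves=[-0.45,0.32,0,-0.09,0,0,1,0,0,0,0,0,0,1],
)

```text
time: 16.45
tool_pos: [632.8, -221.1, 23.6]
tcp_rot: [-3.141, -0.003, 1.725]
contact_force: [-0.2, -0.5, 0.4]
grip_width: 25.1
```

```bash
python3 -c "
from h import *
st();need([632.9,-222.3,19],[180,0,99])"
```

```text
t 16.45 pos [ 632.8 -221.1   23.6] rpy [-179.9   -0.2   98.8] deg F [-0.2 -0.5  0.4] w 25.1
shift [-0.06 -0.    0.23] turn [-0.01 -0.04 -0.04]
```

Call:
step_arm(
  moves=[-0.06,0,0.18,0,0,0,1,0,0,0.03,0,0,0,1,0,0,0,0,0,0,1],
)

```text
time: 16.7
tool_pos: [634.4, -223.1, 21.2]
tcp_rot: [3.139, -0.001, 1.725]
contact_force: [1.1, 0.1, -0.2]
grip_width: 25.1
```

Call:
step_arm(
  moves=[0,0,0.1,0,0,0,1,0,0,0.0,0,0,0,1,0,0,0,0,0,0,0.2,0,0,0,0,0,0,0.2,0,0,0,0,0,0,0.2],
)

```text
time: 17.12
tool_pos: [635.0, -223.6, 20.4]
tcp_rot: [3.137, 0.001, 1.724]
contact_force: [1.2, -0.3, 0.2]
grip_width: 36.0
```

Now lift and go to tub B (441, -113).

Call:
step_arm(
  moves=[0,0,-0.4,0,0,0,0.1,0,0,-0.8,0,0,0,0,0,0,-1,0,0,0,0,0.2,-0.6,-1,0,0,0,0,0.6,-1,-0.3,0,0,0,0,0.7,-1,0,0,0,0,0,0.7,-1,0,0,0,0,0,0.7,-1,0,0,0,0,0],
)

```text
time: 17.78
tool_pos: [535.7, -181.4, 96.9]
tcp_rot: [3.131, 0.006, 1.724]
contact_force: [-0.6, 0.1, -0.2]
grip_width: 45.8
```

```bash
python3 -c "
from h import *
st();need([441,-110,70],[180,0,99])
im,C=shot('top','t8',(200,130,190,150),4)
b,m=blobs(im,(0,0,150),(180,60,255),60,130)
for c,s in b: print(c,s,onz(C,c,20)[0].round(1))"
```

```text
t 17.78 pos [ 535.7 -181.4   96.9] rpy [179.4   0.3  98.8] deg F [-0.6  0.1 -0.2] w 45.8
shift [ 4.26 -4.15  1.28] turn [ 0.15  0.08 -0.06]
[246.4 101.2] [245  86   4  25  61] [856.1  -9.1  20. ]
[305.3 202.3] [300 196  11  14  91] [ 559.1 -174.6   20. ]
[364.6 231.6] [361 224   8  16  93] [ 477.4 -337.1   20. ]
```

View pics/t8.png

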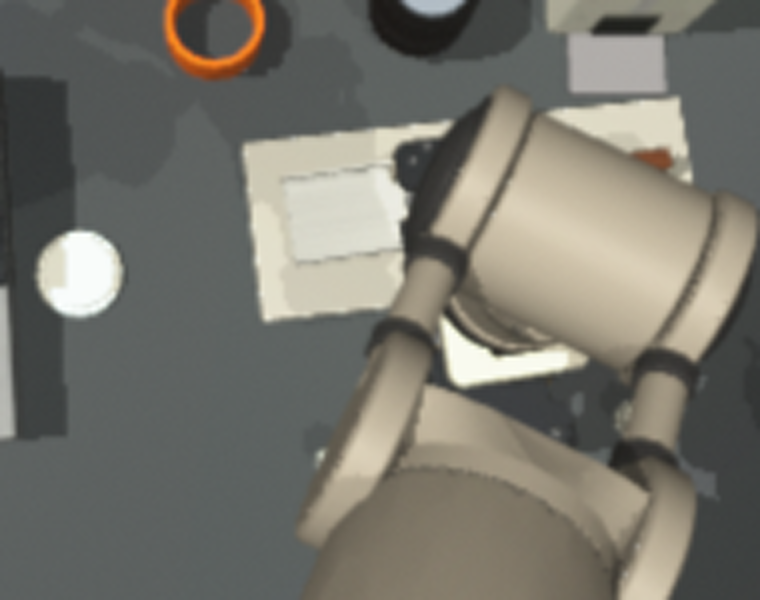

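Call:
step_arm(
  moves=[0.9,-0.9,0,0.1,0,0,0,0.9,-0.9,0,0,0,0,0,0.9,-0.9,0,0,0,0,0,0.9,-0.9,0,0,0,0,0,0.3,-0.3,0,0,0,0,0,0,0,0,0,0,0,0],
)

```text
time: 18.33
tool_pos: [437.9, -111.1, 100.1]
tcp_rot: [3.139, 0.005, 1.724]
contact_force: [0.2, 0.2, 0.5]
grip_width: 46.2
```

```bash
python3 -c "
from h import *
st();im,C=shot('wrist','w4')
p=wtub(im,C,(441,-111)); need([p[0],p[1],12],[180,0,99])"
```

```text
t 18.33 pos [ 437.9 -111.1  100.1] rpy [179.8   0.3  98.8] deg F [0.2 0.2 0.5] w 46.2
tub [ 442.2 -112.    26. ] [256.  198.3] [242 185  29  27 607]
shift [-0.02  0.15  4.41] turn [ 0.05  0.08 -0.06]
```

View pics/w4.png

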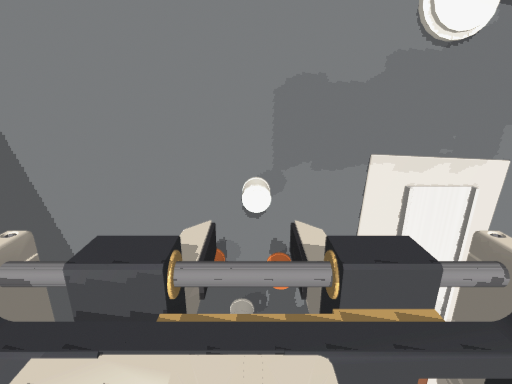

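Call:
step_arm(
  moves=[-0.1,0.15,0.4,0.05,0.05,0,0,-0.05,0,0.9,0,0,0,0,-0.05,0,0.9,0,0,0,0,-0.05,0,0.9,0,0,0,0,-0.05,0,0.7,0,0,0,0,0,0,0.3,0,0,0,0,0,0,0,0,0,0,0],
)

```text
time: 18.97
tool_pos: [456.0, -125.6, 14.1]
tcp_rot: [3.13, 0.01, 1.721]
contact_force: [0.5, -0.3, 0.1]
grip_width: 45.7
```

```bash
python3 -c "
from h import *
o=st();need([442.2,-112,12],[180,0,99])"
```

```text
t 18.97 pos [ 456.  -125.6   14.1] rpy [179.3   0.6  98.6] deg F [ 0.5 -0.3  0.1] w 45.7
shift [ 0.78 -0.58  0.09] turn [ 0.17  0.14 -0.09]
```

```bash
python3 -c "
from h import *
im,C=shot('wrist','w5');shot('side','s8',(170,190,160,140),4.5)"
```

```text
(no output)
```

View pics/w5.png

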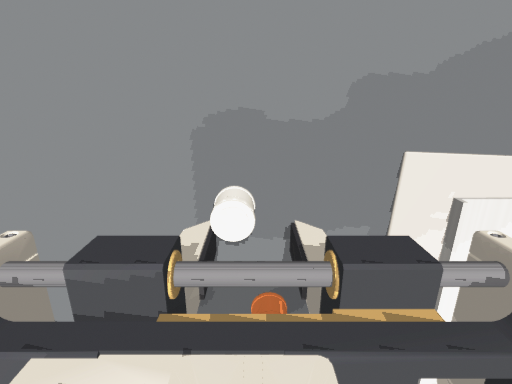

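View pics/s8.png

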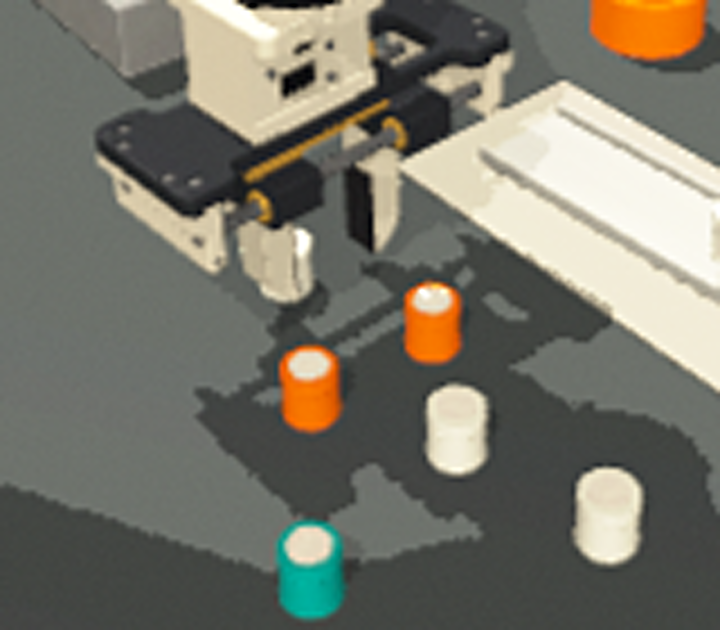

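```bash
python3 -c "
from h import *
o=st();C=cam('wrist',o);im=cv2.imread('pics/w5_raw.png')
p=wtub(im,C,(441,-111)); need([p[0],p[1],12],[180,0,99]);print(o['joint_positions'].round(3),o['dq'].round(3))"
```

```text
t 19.07 pos [ 456.2 -125.6   15.5] rpy [179.2   0.6  98.6] deg F [-1.  -0.1  0.7] w 45.9
tub [ 443.1 -111.9   26. ] [232. 220.] [ 210  198   45   44 1456]
shift [ 0.78 -0.55  0.16] turn [ 0.19  0.15 -0.09]
[-0.43   0.537  1.924 -0.003  0.664 -0.578] [ 0.005 -0.031  0.008  0.     0.006  0.002]
```

Call:
step_arm(
  moves=[0,-0.55,0.1,0.15,0.1,0,0,0,0,0,0,0,0,0,0.4,0,0,0,0,0,0,0.35,0,0,0,0,0,0,0,0,0,0,0,0,0],
)

```text
time: 19.48
tool_pos: [443.7, -112.6, 15.6]
tcp_rot: [3.136, 0.006, 1.72]
contact_force: [-0.1, 0.4, -0.1]
grip_width: 45.7
```

```bash
python3 -c "
from h import *
o=st();need([442.8,-112,12],[180,0,99])"
```

```text
t 19.48 pos [ 443.7 -112.6   15.6] rpy [179.7   0.3  98.6] deg F [-0.1  0.4 -0.1] w 45.7
shift [ 0.04 -0.04  0.18] turn [ 0.09  0.08 -0.11]
```

Call:
step_arm(
  moves=[0.04,-0.04,0.15,0.05,0.05,0,0,0,0,0,0,0,0,1,0,0,0,0,0,0,1,0,0,0,0,0,0,1,0,0,0,0,0,0,1,0,0,0,0,0,0,1],
)

```text
time: 19.98
tool_pos: [443.4, -110.9, 13.3]
tcp_rot: [3.138, 0.003, 1.723]
contact_force: [0.5, 0.6, 1.1]
grip_width: 25.0
```

```bash
python3 -c "
from h import *
o=st();need([628.2,-192.6,90],[180,0,99])"
```

```text
t 19.98 pos [ 443.4 -110.9   13.3] rpy [179.8   0.2  98.7] deg F [0.5 0.6 1.1] w 25.0
shift [-5.44  8.53 -3.79] turn [ 0.06  0.04 -0.08]
```

Call:
step_arm(
  moves=[0,0,-1,0,0,0,1,0,0,-1,0,0,0,1,-0.4,0.6,-1,0,0,0,1,-0.6,1,-0.8,0,0,0,1,-0.7,1,0,0,0,0,1,-0.7,1,0,0,0,0,1,-0.7,1,0,0,0,0,1,-0.7,1,0,0,0,0,1],
)

```text
time: 20.65
tool_pos: [564.4, -169.0, 92.5]
tcp_rot: [-3.139, -0.001, 1.722]
contact_force: [0.3, -0.7, -0.4]
grip_width: 24.9
```

```bash
python3 -c "
from h import *
o=st();need([628.2,-192.6,90],[180,0,99])"
```

```text
t 20.65 pos [ 564.4 -169.    92.5] rpy [-1.799e+02 -1.000e-01  9.870e+01] deg F [ 0.3 -0.7 -0.4] w 24.9
shift [-1.65  2.98  0.11] turn [-0.04 -0.02 -0.08]
```

Call:
step_arm(
  moves=[-0.5,0.9,0,0,0,0,1,-0.5,0.9,0,0,0,0,1,-0.4,0.9,0.4,0,0,0,1,-0.1,0.2,0.8,0,0,0,1,0,0,0.8,0,0,0,1,0,0,0.4,0,0,0,1,0,0,0,0,0,0,1],
)

```text
time: 21.23
tool_pos: [633.6, -195.0, 41.4]
tcp_rot: [3.14, 0.002, 1.72]
contact_force: [0.5, 0.4, -0.1]
grip_width: 25.0
```

```bash
python3 -c "
from h import *
o=st();need([628.2,-192.6,24],[180,0,99])"
```

```text
t 21.23 pos [ 633.6 -195.    41.4] rpy [1.799e+02 1.000e-01 9.850e+01] deg F [ 0.5  0.4 -0.1] w 25.0
shift [ 0.16 -0.25  0.87] turn [ 0.02  0.02 -0.11]
```

Call:
step_arm(
  moves=[0.16,-0.25,0.3,0,0,-0.1,1,0,0,0.3,0,0,0,1,0,0,0,0,0,0,1],
)

```text
time: 21.48
tool_pos: [627.5, -192.5, 29.2]
tcp_rot: [3.141, 0.001, 1.727]
contact_force: [0.2, -0.9, -0.4]
grip_width: 25.2
```

```bash
python3 -c "
from h import *
o=st();need([628.2,-192.6,20],[180,0,99]);im,C=shot('wrist','w6')"
```

```text
t 21.48 pos [ 627.5 -192.5   29.2] rpy [1.80e+02 1.00e-01 9.89e+01] deg F [ 0.2 -0.9 -0.4] w 25.2
shift [-0.01  0.03  0.46] turn [ 0.    0.02 -0.02]
```

View pics/w6.png

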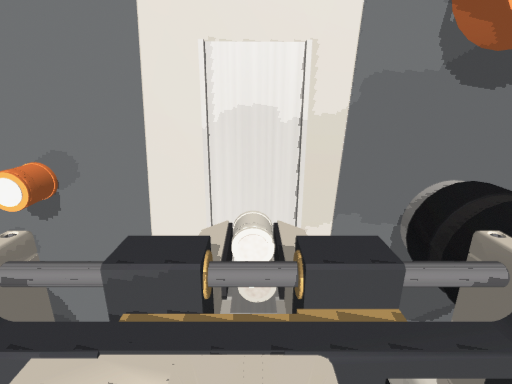

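Centred on the blade between its walls; first tub behind it. Lower and release.

Call:
step_arm(
  moves=[0,0,0.3,0,0,0,1,0,0,0.12,0,0,0,1,0,0,0,0,0,0,1],
)

```text
time: 21.78
tool_pos: [629.0, -193.2, 22.8]
tcp_rot: [3.138, 0.003, 1.726]
contact_force: [0.4, 0.5, -0.2]
grip_width: 24.7
```

Call:
step_arm(
  moves=[0,0,0.12,0,0,0,1,0,0,0.06,0,0,0,1,0,0,0,0,0,0,0.2,0,0,0,0,0,0,0.2,0,0,-0.4,0,0,0,0.1,0,0,-0.8,0,0,0,0,0,0,-1,0,0,0,0,0,0,-1,0,0,0,0],
)

```text
time: 22.45
tool_pos: [626.5, -192.1, 82.0]
tcp_rot: [-3.138, -0.001, 1.726]
contact_force: [0.1, 0.1, 0.6]
grip_width: 45.6
```

```bash
python3 -c "
from h import *
o=st();need([447,-251,95],[180,0,99]);shot('wrist','w7')"
```

```text
t 22.45 pos [ 626.5 -192.1   82. ] rpy [-1.798e+02 -1.000e-01  9.890e+01] deg F [0.1 0.1 0.6] w 45.6
shift [-1.52 -9.32 -0.62] turn [-0.05 -0.02 -0.03]
```

View pics/w7.png

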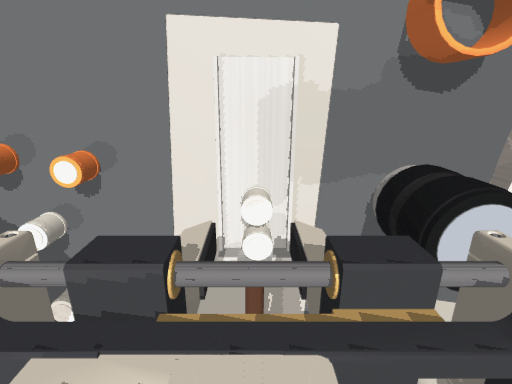

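Call:
step_arm(
  moves=[-0.15,-1,-0.2,0,0,0,0,-0.15,-1,-0.2,0,0,0,0,-0.15,-1,-0.2,0,0,0,0,-0.15,-1,0,0,0,0,0,-0.15,-1,0,0,0,0,0,-0.15,-1,0,0,0,0,0,-0.15,-1,0,0,0,0,0,-0.15,-1,0,0,0,0,0],
)

```text
time: 23.17
tool_pos: [475.1, -243.4, 106.7]
tcp_rot: [3.123, 0.014, 1.731]
contact_force: [0.4, 1.2, 0.3]
grip_width: 45.8
```

Call:
step_arm(
  moves=[-0.2,-0.7,0,0,0,0,0,0,0,0,0,0,0,0],
)

```text
time: 23.33
tool_pos: [458.6, -250.5, 107.8]
tcp_rot: [3.124, 0.014, 1.729]
contact_force: [-0.4, -1.2, -0.3]
grip_width: 45.8
```

```bash
python3 -c "
from h import *
st();im,C=shot('wrist','w8')
p=wtub(im,C,(447,-251)); need([p[0],p[1],40],[180,0,99])"
```

```text
t 23.33 pos [ 458.6 -250.5  107.8] rpy [179.    0.8  99.1] deg F [-0.4 -1.2 -0.3] w 45.8
tub [ 448.2 -249.5   26. ] [238.6 190.3] [225 177  28  27 585]
shift [ 0.18 -0.62  3.39] turn [0.27 0.21 0.02]
```

View pics/w8.png

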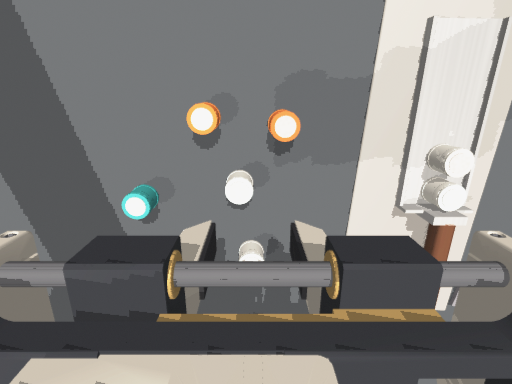

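Call:
step_arm(
  moves=[0.15,-0.6,0.5,0.25,0.2,0,0,0,0,0.8,0,0,0,0,0,0,0.8,0,0,0,0,0,0,0.6,0,0,0,0,0,0,0,0,0,0,0,0,0,0,0,0,0,0],
)

```text
time: 23.88
tool_pos: [448.9, -248.6, 51.2]
tcp_rot: [3.141, 0.0, 1.732]
contact_force: [0.5, 0.1, -0.1]
grip_width: 45.9
```

```bash
python3 -c "
from h import *
st(); need([448.2,-249.5,12],[180,0,99])"
```

```text
t 23.88 pos [ 448.9 -248.6   51.2] rpy [180.    0.   99.2] deg F [ 0.5  0.1 -0.1] w 45.9
shift [-0.04 -0.05  1.96] turn [0.01 0.   0.05]
```

Call:
step_arm(
  moves=[-0.04,-0.05,0.5,0,0,0,0,0,0,0.5,0,0,0,0,0,0,0.5,0,0,0,0,0,0,0.4,0,0,0,0,0,0,0,0,0,0,0],
)

```text
time: 24.3
tool_pos: [449.2, -249.6, 10.5]
tcp_rot: [3.14, 0.002, 1.733]
contact_force: [1.7, -0.0, -0.1]
grip_width: 46.0
```

```bash
python3 -c "
from h import *
st(); need([448.2,-249.5,12],[180,0,99])"
```

```text
t 24.30 pos [ 449.2 -249.6   10.5] rpy [1.799e+02 1.000e-01 9.930e+01] deg F [ 1.7 -0.  -0.1] w 46.0
shift [ 0.02 -0.05 -0.07] turn [0.03 0.02 0.08]
```

Call:
step_arm(
  moves=[0,-0.05,-0.1,0,0,0,0,0,0,0,0,0,0,1,0,0,0,0,0,0,1,0,0,0,0,0,0,1,0,0,0,0,0,0,1,0,0,0,0,0,0,1],
)

```text
time: 24.8
tool_pos: [448.5, -250.2, 13.2]
tcp_rot: [3.139, 0.002, 1.733]
contact_force: [-0.2, -0.3, -0.5]
grip_width: 25.0
```

```bash
python3 -c "
from h import *
o=st();need([623.5,-163,100],[180,0,99])"
```

```text
t 24.80 pos [ 448.5 -250.2   13.2] rpy [1.799e+02 1.000e-01 9.930e+01] deg F [-0.2 -0.3 -0.5] w 25.0
shift [ 2.88  9.35 -4.32] turn [0.04 0.03 0.07]
```

Call:
step_arm(
  moves=[0,0,-1,0,0,0,1,0,0,-1,0,0,0,1,0.1,0.5,-1,0,0,0,1,0.3,1,-0.8,0,0,0,1,0.3,1,0,0,0,0,1,0.3,1,0,0,0,0,1,0.3,1,0,0,0,0,1,0.3,1,0,0,0,0,1],
)

```text
time: 25.47
tool_pos: [552.7, -200.8, 95.3]
tcp_rot: [3.138, 0.003, 1.727]
contact_force: [-0.5, -0.3, -0.9]
grip_width: 25.1
```

```bash
python3 -c "
from h import *
o=st();need([623.5,-163,90],[180,0,99])"
```

```text
t 25.47 pos [ 552.7 -200.8   95.3] rpy [1.798e+02 1.000e-01 9.900e+01] deg F [-0.5 -0.3 -0.9] w 25.1
shift [1.31 3.79 0.27] turn [ 0.04  0.04 -0.01]
```

Call:
step_arm(
  moves=[0.4,1,0,0,0,0,1,0.4,1,0,0,0,0,1,0.3,1,0,0,0,0,1,0.1,0.4,0.5,0,0,0,1,0,0,0.8,0,0,0,1,0,0,0.6,0,0,0,1,0,0,0,0,0,0,1],
)

```text
time: 26.05
tool_pos: [622.8, -162.3, 56.1]
tcp_rot: [3.134, 0.005, 1.732]
contact_force: [-0.4, -0.1, 0.4]
grip_width: 25.3
```

```bash
python3 -c "
from h import *
o=st();need([623.5,-163,29],[180,0,99])"
```

```text
t 26.05 pos [ 622.8 -162.3   56.1] rpy [179.6   0.3  99.2] deg F [-0.4 -0.1  0.4] w 25.3
shift [-0.04  0.02  1.35] turn [0.11 0.07 0.06]
```

Call:
step_arm(
  moves=[-0.04,0,0.5,0.1,0.06,0,1,0,0,0.5,0,0,0,1,0,0,0.3,0,0,0,1,0,0,0,0,0,0,1],
)

```text
time: 26.38
tool_pos: [621.4, -164.2, 27.0]
tcp_rot: [-3.139, -0.0, 1.731]
contact_force: [0.2, -0.2, -0.5]
grip_width: 24.5
```

```bash
python3 -c "
from h import *
o=st();need([623.5,-163,20],[180,0,99])"
```

```text
t 26.38 pos [ 621.4 -164.2   27. ] rpy [-179.9   -0.    99.2] deg F [ 0.2 -0.2 -0.5] w 24.5
shift [0.04 0.11 0.35] turn [-0.03 -0.01  0.04]
```

Call:
step_arm(
  moves=[0.04,0.1,0.22,0,0,0,1,0,0,0.1,0,0,0,1,0,0,0,0,0,0,1],
)

```text
time: 26.63
tool_pos: [623.3, -163.7, 20.2]
tcp_rot: [-3.14, -0.0, 1.73]
contact_force: [0.2, 0.1, -0.4]
grip_width: 24.9
```

Call:
step_arm(
  moves=[0,0,0.04,0,0,0,1,0,0,0,0,0,0,0.2,0,0,0,0,0,0,0.2,0,0,-0.4,0,0,0,0.1,0,0,-0.8,0,0,0,0,0,0,-1,0,0,0,0,0,0,-1,0,0,0,0,-0.3,-0.5,-0.3,0,0,0,0],
)

```text
time: 27.3
tool_pos: [615.0, -170.0, 93.6]
tcp_rot: [-3.14, -0.001, 1.732]
contact_force: [-0.1, -0.6, 0.6]
grip_width: 45.8
```

```bash
python3 -c "
from h import *
o=st();need([470,-322,100],[180,0,99]);shot('wrist','w9')"
```

```text
t 27.30 pos [ 615.  -170.    93.6] rpy [-179.9   -0.    99.2] deg F [-0.1 -0.6  0.6] w 45.8
shift [-6.34 -8.37 -0.31] turn [-0.02 -0.01  0.05]
```

View pics/w9.png

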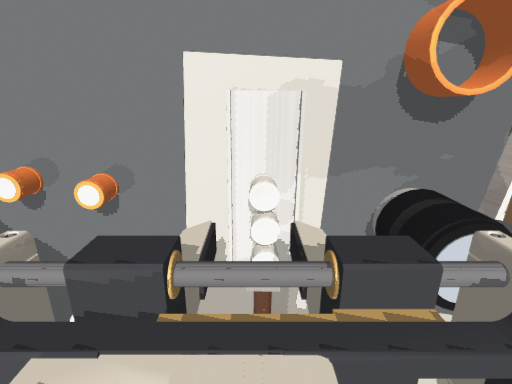

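Three tubs stand in line. To tub D.

Call:
step_arm(
  moves=[-0.75,-1,0,0,0,0,0,-0.75,-1,0,0,0,0,0,-0.75,-1,0,0,0,0,0,-0.75,-1,0,0,0,0,0,-0.75,-1,0,0,0,0,0,-0.75,-1,0,0,0,0,0,-0.75,-1,0,0,0,0,0,-0.5,-0.6,0,0,0,0,0],
)

```text
time: 28.02
tool_pos: [471.0, -314.0, 91.5]
tcp_rot: [-3.136, -0.002, 1.734]
contact_force: [0.3, -0.1, 0.4]
grip_width: 46.0
```

Call:
step_arm(
  moves=[-0.3,-0.4,0,0,0,0,0,0,0,0,0,0,0,0],
)

```text
time: 28.18
tool_pos: [460.0, -324.0, 90.5]
tcp_rot: [-3.134, -0.003, 1.729]
contact_force: [-0.0, 0.3, 0.5]
grip_width: 46.1
```

```bash
python3 -c "
from h import *
st();im,C=shot('wrist','w10')
p=wtub(im,C,(470,-322)); need([p[0],p[1],40],[180,0,99])"
```

```text
t 28.18 pos [ 460.  -324.    90.5] rpy [-1.796e+02 -1.000e-01  9.910e+01] deg F [-0.   0.3  0.5] w 46.1
tub [ 470.9 -322.6   26. ] [265.2 201.4] [251 187  29  29 650]
shift [-0.05  0.53  2.52] turn [-0.1  -0.04  0.02]
```

View pics/w10.png

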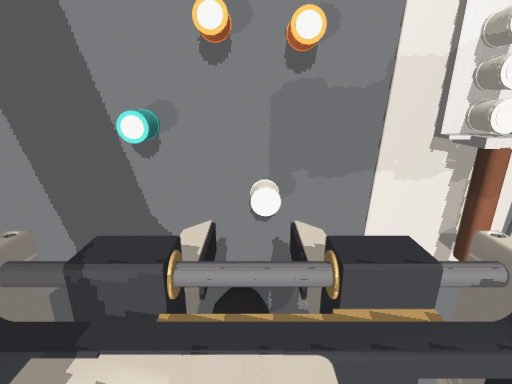

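Call:
step_arm(
  moves=[0,0.5,0.3,-0.08,0,0,0,0,0,0.6,0,0,0,0,0,0,0.6,0,0,0,0,0,0,0.5,0,0,0,0,0,0,0,0,0,0,0,0,0,0,0,0,0,0],
)

```text
time: 28.73
tool_pos: [476.8, -316.9, 46.9]
tcp_rot: [3.139, -0.003, 1.734]
contact_force: [0.7, 0.3, 0.6]
grip_width: 45.8
```

```bash
python3 -c "
from h import *
st(); need([470.9,-322.6,12],[180,0,99])"
```

```text
t 28.73 pos [ 476.8 -316.9   46.9] rpy [179.9  -0.2  99.3] deg F [0.7 0.3 0.6] w 45.8
shift [-0.24 -0.34  1.75] turn [ 0.03 -0.05  0.08]
```

Call:
step_arm(
  moves=[-0.24,-0.34,0.2,0,0,0,0,0,0,0.4,0,0,0,0,0,0,0.4,0,0,0,0,0,0,0,0,0,0,0],
)

```text
time: 29.07
tool_pos: [472.0, -322.7, 25.9]
tcp_rot: [3.138, -0.002, 1.736]
contact_force: [-0.1, 0.2, 0.6]
grip_width: 45.5
```

```bash
python3 -c "
from h import *
st(); need([470.9,-322.6,12],[180,0,99])"
```

```text
t 29.07 pos [ 472.  -322.7   25.9] rpy [ 1.798e+02 -1.000e-01  9.940e+01] deg F [-0.1  0.2  0.6] w 45.5
shift [ 0.01 -0.05  0.7 ] turn [ 0.05 -0.02  0.11]
```

Call:
step_arm(
  moves=[0,-0.05,0.35,0,0,0.1,0,0,0,0.3,0,0,0,0,0,0,0,0,0,0,0,0,0,0,0,0,0,1,0,0,0,0,0,0,1,0,0,0,0,0,0,1,0,0,0,0,0,0,1,0,0,0,0,0,0,1],
)

```text
time: 29.73
tool_pos: [470.9, -323.4, 11.7]
tcp_rot: [3.137, -0.001, 1.727]
contact_force: [-0.7, 0.4, 0.1]
grip_width: 25.1
```

```bash
python3 -c "
from h import *
o=st();need([618.8,-133.4,100],[180,0,99])"
```

```text
t 29.73 pos [ 470.9 -323.4   11.7] rpy [ 1.798e+02 -1.000e-01  9.890e+01] deg F [-0.7  0.4  0.1] w 25.1
shift [ 8.24  8.8  -4.37] turn [ 0.06 -0.02 -0.02]
```

Call:
step_arm(
  moves=[0,0,-1,0,0,0,1,0,0,-1,0,0,0,1,0.5,0.5,-1,0,0,0,1,0.9,0.95,-0.9,0,0,0,1,0.9,0.95,0,0,0,0,1,0.9,0.95,0,0,0,0,1,0.9,0.95,0,0,0,0,1,0.9,0.95,0,0,0,0,1],
)

```text
time: 30.4
tool_pos: [560.2, -209.3, 96.2]
tcp_rot: [3.135, 0.001, 1.718]
contact_force: [0.5, -0.8, -0.3]
grip_width: 25.2
```

```bash
python3 -c "
from h import *
o=st();need([618.8,-133.4,90],[180,0,99])"
```

```text
t 30.40 pos [ 560.2 -209.3   96.2] rpy [179.6   0.   98.4] deg F [ 0.5 -0.8 -0.3] w 25.2
shift [3.32 3.45 0.33] turn [ 0.09  0.01 -0.14]
```

Call:
step_arm(
  moves=[0.9,0.9,0,0.08,0,-0.14,1,0.9,0.9,0,0,0,0,1,0.9,0.9,0,0,0,0,1,0.4,0.5,0.4,0,0,0,1,0,0,0.8,0,0,0,1,0,0,0.6,0,0,0,1,0,0,0,0,0,0,1],
)

```text
time: 30.98
tool_pos: [620.5, -129.3, 60.4]
tcp_rot: [3.135, 0.003, 1.735]
contact_force: [-1.2, 0.7, 0.1]
grip_width: 24.8
```

```bash
python3 -c "
from h import *
o=st();need([618.8,-133.4,29],[180,0,99])"
```

```text
t 30.98 pos [ 620.5 -129.3   60.4] rpy [179.6   0.2  99.4] deg F [-1.2  0.7  0.1] w 24.8
shift [-0.19 -0.13  1.57] turn [0.09 0.05 0.11]
```

Call:
step_arm(
  moves=[-0.15,-0.12,0.5,0.08,0.05,0.1,1,0,0,0.5,0,0,0,1,0,0,0.5,0,0,0,1,0,0,0,0,0,0,1],
)

```text
time: 31.32
tool_pos: [617.7, -134.8, 27.5]
tcp_rot: [-3.141, -0.0, 1.726]
contact_force: [-0.0, -0.1, -1.4]
grip_width: 25.0
```

```bash
python3 -c "
from h import *
o=st();need([618.8,-133,19],[180,0,99])"
```

```text
t 31.32 pos [ 617.7 -134.8   27.5] rpy [-180.    -0.    98.9] deg F [-0.  -0.1 -1.4] w 25.0
shift [0.08 0.07 0.42] turn [-0.01 -0.   -0.02]
```

Call:
step_arm(
  moves=[0.08,0.07,0.25,0,0,0,1,0,0,0.1,0,0,0,1,0,0,0,0,0,0,1],
)

```text
time: 31.57
tool_pos: [618.6, -133.9, 19.5]
tcp_rot: [-3.141, -0.0, 1.725]
contact_force: [0.1, 0.5, -0.8]
grip_width: 24.7
```

Call:
step_arm(
  moves=[0,0,0.04,0,0,0,1,0,0,0,0,0,0,0.2,0,0,0,0,0,0,0.2,0,0,-0.4,0,0,0,0.1,0,0,-0.8,0,0,0,0,0,0,-1,0,0,0,0,-1,0,-1,0,0,0,0,-1,0,-0.5,0,0,0,0],
)

```text
time: 32.23
tool_pos: [623.9, -169.9, 96.6]
tcp_rot: [-3.138, -0.003, 1.73]
contact_force: [0.2, -0.6, 0.6]
grip_width: 45.8
```

Call:
step_arm(
  moves=[-1,0.1,0,0,0,0,0,-1,0.1,0,0,0,0,0,-1,0.1,0,0,0,0,0,-1,0.1,0,0,0,0,0,-1,0.1,0,0,0,0,0,-1,0.1,0,0,0,0,0,0,0,0,0,0,0,0],
)

```text
time: 32.82
tool_pos: [659.4, -295.9, 110.8]
tcp_rot: [3.131, 0.008, 1.729]
contact_force: [1.3, -0.3, 0.4]
grip_width: 45.8
```

```bash
python3 -c "
from h import *
o=st();need([642,-280,100],[180,0,99]);shot('wrist','w11');shot('side','s11')"
```

```text
t 32.82 pos [ 659.4 -295.9  110.8] rpy [179.4   0.5  99.1] deg F [ 1.3 -0.3  0.4] w 45.8
shift [ 0.93 -0.74  0.52] turn [0.15 0.12 0.02]
```

View pics/w11.png

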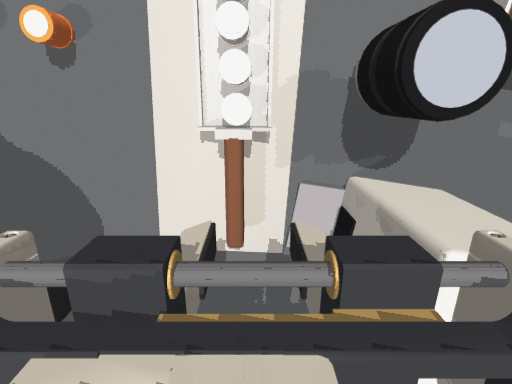

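View pics/s11.png

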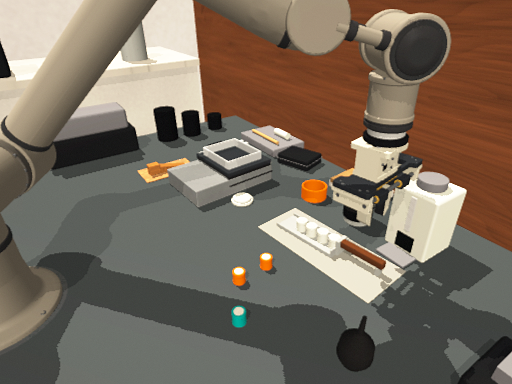

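```bash
python3 -c "
from h import *
a=cv2.imread('pics/w11_raw.png')[150:260,270:450];b=cv2.imread('pics/a_top.png')[75:165,320:400]
cv2.imwrite('pics/z1.png',cv2.resize(a,None,fx=4,fy=4,interpolation=2));cv2.imwrite('pics/z2.png',cv2.resize(b,None,fx=6,fy=6,interpolation=2))
c=cv2.imread('pics/a_side.png')[165:270,370:470];cv2.imwrite('pics/z3.png',cv2.resize(c,None,fx=5,fy=5,interpolation=2))"
```

```text
(no output)
```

View pics/z1.png

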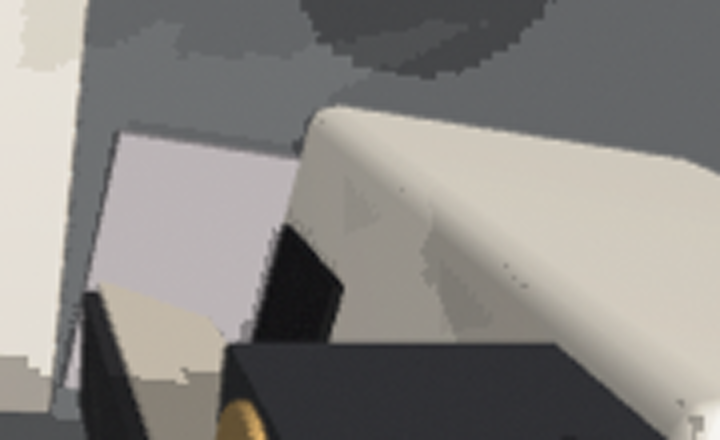

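View pics/z2.png

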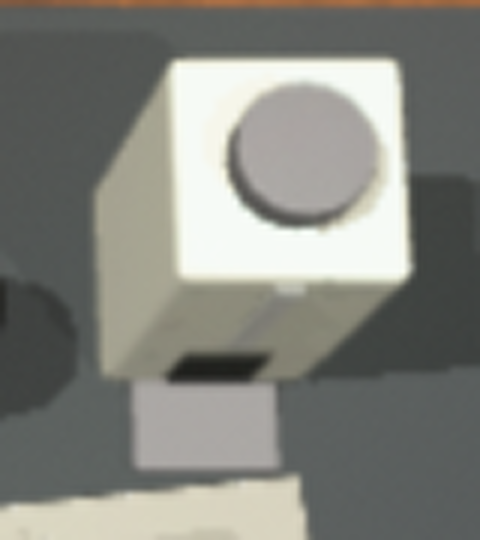

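View pics/z3.png

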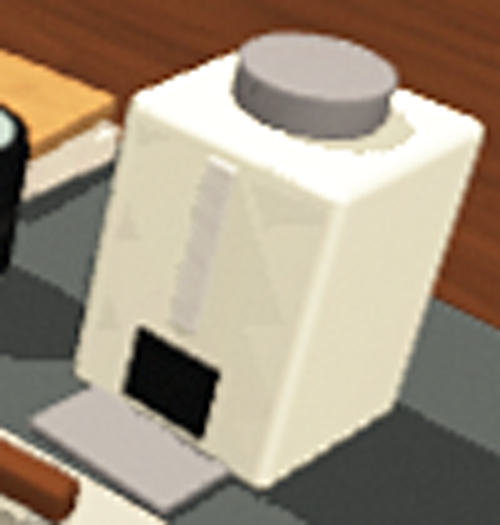

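```bash
python3 -c "
from h import *
print(onz(cam('top'),[(337.2,137.5),(369.5,138)],0).round(1))
o=get_obs();print(onz(cam('wrist'),[(344.3,189.5)],0).round(1))
print(onz(cam('side'),[(370+262/5,165+485/5),(370+78/5,165+372/5)],0).round(1))
# handle in wrist img
print('handle',onz(cam('wrist'),[(226,138),(243,138),(244,247),(227,247)],39).round(1))
print('back wall',onz(cam('wrist'),[(198,129),(271,129)],36).round(1))"

```

```text
[[ 753.1 -275.5    0. ]
 [ 751.7 -370.5   -0. ]]
[[ 752.3 -282.9    0. ]]
[[ 759.9 -365.5    0. ]
 [ 759.3 -270.6    0. ]]
handle [[ 631.4 -245.6   39. ]
 [ 644.8 -243.4   39. ]
 [ 660.5 -340.4   39. ]
 [ 645.3 -342.8   39. ]]
back wall [[ 608.  -242.4   36. ]
 [ 666.1 -233.    36. ]]
```

```bash
python3 -c "
from h import *
o=st();need([640,-265,60],[180,0,98.8])"

```

```text
t 32.92 pos [ 659.1 -292.5  110.5] rpy [179.5   0.3  99.2] deg F [ 0.2 -0.2 -0.6] w 46.0
shift [ 1.52 -0.75  2.51] turn [0.14 0.08 0.09]
```

Call:
step_arm(
  moves=[0.7,-0.6,0,0.12,0.08,0.09,0,0.7,-0.1,0,0,0,0,0,0,0,0,0,0,0,0,0,0,0.5,0,0,0,0,0,0,0.6,0,0,0,0,0,0,0.5,0,0,0,0,0,0,0,0,0,0,0],
)

```text
time: 33.5
tool_pos: [640.6, -261.6, 77.4]
tcp_rot: [3.14, -0.0, 1.729]
contact_force: [-0.0, -0.1, -0.2]
grip_width: 45.8
```

```bash
python3 -c "
from h import *
o=st();need([640,-265,60],[180,0,98.8]);shot('wrist','w12');
"

```

```text
t 33.50 pos [ 640.6 -261.6   77.4] rpy [179.9  -0.   99.1] deg F [-0.  -0.1 -0.2] w 45.8
shift [-0.16 -0.06  0.87] turn [ 0.03 -0.01  0.06]
```

View pics/w12.png

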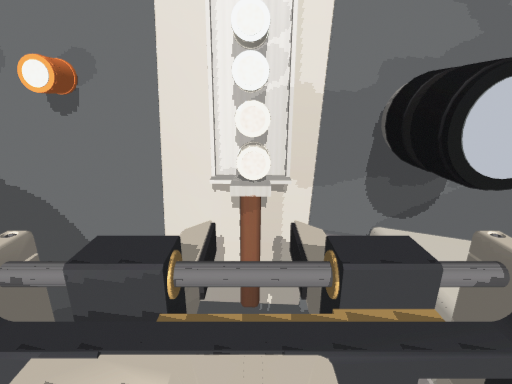

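Call:
step_arm(
  moves=[-0.16,-0.06,0.4,0,0,0,0,0,0,0.5,0,0,0,0,0,0,0.4,0,0,0,0,0,0,0,0,0,0,0],
)

```text
time: 33.88
tool_pos: [640.3, -266.7, 48.8]
tcp_rot: [3.139, 0.0, 1.728]
contact_force: [-0.3, 0.9, -0.9]
grip_width: 45.9
```

```bash
python3 -c "
from h import *
o=st();need([640,-265,12],[180,0,98.8])"

```

```text
t 33.88 pos [ 640.3 -266.7   48.8] rpy [179.9   0.   99. ] deg F [-0.3  0.9 -0.9] w 45.9
shift [ 0.09 -0.01  1.84] turn [0.04 0.   0.05]
```

Call:
step_arm(
  moves=[0.05,-0.02,0.4,0,0,0.05,0,0,0,0.4,0,0,0,0,0,0,0.4,0,0,0,0,0,0,0.2,0,0,0,0,0,0,0,0,0,0,0],
)

```text
time: 34.3
tool_pos: [639.5, -265.8, 17.0]
tcp_rot: [3.14, -0.0, 1.723]
contact_force: [0.2, 0.1, 0.6]
grip_width: 46.2
```

```bash
python3 -c "
from h import *
o=st();need([640,-265,12],[180,0,98.8])"

```

```text
t 34.30 pos [ 639.5 -265.8   17. ] rpy [179.9  -0.   98.7] deg F [0.2 0.1 0.6] w 46.2
shift [0.04 0.03 0.25] turn [ 0.03 -0.01 -0.01]
```

Call:
step_arm(
  moves=[0.04,0,0.25,0,0,0,0,0,0,0,0,0,0,0,0,0,0,0,0,0,1,0,0,0,0,0,0,1,0,0,0,0,0,0,1,0,0,0,0,0,0,1,0,0,0,0,0,0,1,0,0,0,0,0,0,1],
)

```text
time: 34.97
tool_pos: [640.0, -265.2, 12.6]
tcp_rot: [3.138, 0.001, 1.724]
contact_force: [-0.6, 0.1, -1.2]
grip_width: 16.0
```

```bash
python3 -c "
from h import *
o=st();need([640,-265,12],[180,0,98.8]);shot('side','s12',(250,190,160,110),5)"

```

```text
t 34.97 pos [ 640.  -265.2   12.6] rpy [1.798e+02 1.000e-01 9.880e+01] deg F [-0.6  0.1 -1.2] w 16.0
shift [ 0.01 -0.    0.03] turn [ 0.05  0.01 -0.01]
```

View pics/s12.png

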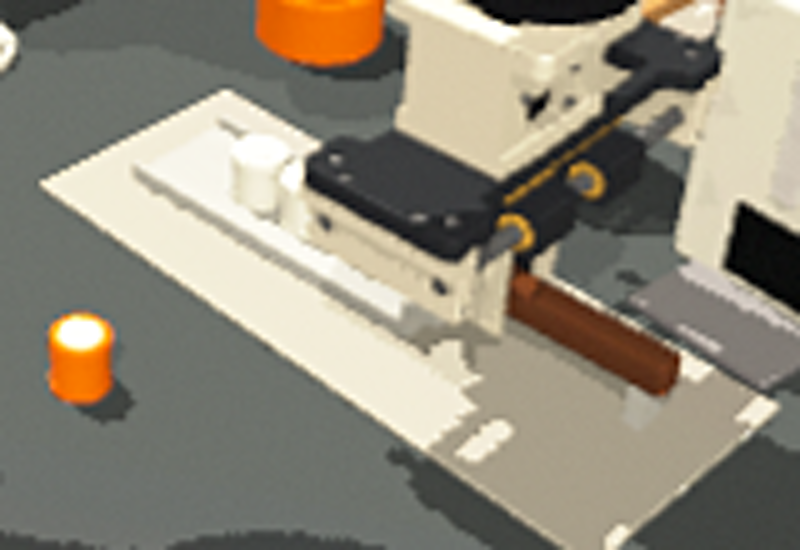

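Call:
step_arm(
  moves=[0,0,-0.1,0,0,0,1,0,0,-0.2,0,0,0,1,0,0,-0.3,0,0,0,1,0,0,-0.3,0,0,0,1,0,0,-0.2,0,0,0,1,0,0,0,0,0,0,1],
)

```text
time: 35.52
tool_pos: [639.3, -264.9, 35.6]
tcp_rot: [3.14, -0.0, 1.724]
contact_force: [0.1, -0.4, -2.5]
grip_width: 15.3
```

```bash
python3 -c "
from h import *
o=st();need([640,-265,60],[180,0,98.8]);shot('side','s13',(250,190,160,110),5);shot('wrist','w13')"

```

```text
t 35.52 pos [ 639.3 -264.9   35.6] rpy [179.9  -0.   98.8] deg F [ 0.1 -0.4 -2.5] w 15.3
shift [-0.01  0.04 -1.22] turn [ 0.02 -0.   -0.01]
```

View pics/s13.png

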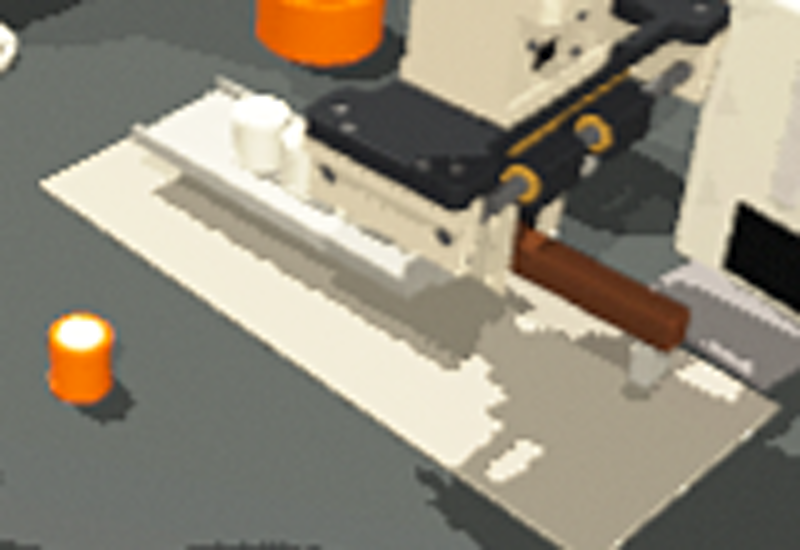

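View pics/w13.png

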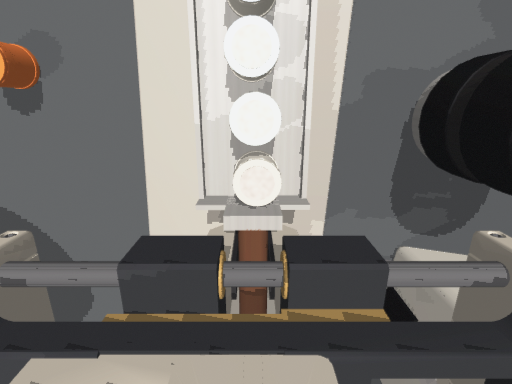

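```bash
python3 -c "
from h import *
im=cv2.imread('pics/t7_raw.png');cv2.imwrite('pics/z4.png',cv2.resize(im[140:250,125:215],None,fx=6,fy=6,interpolation=2)[:600])"

```

```text
(no output)
```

View pics/z4.png

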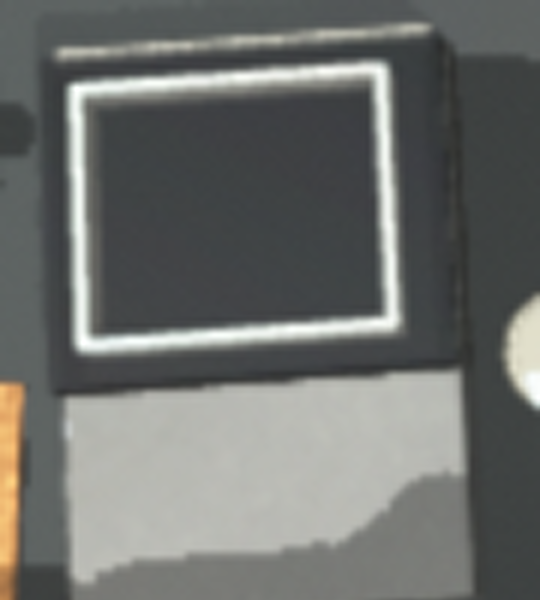

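Call:
step_arm(
  moves=[0,0,-0.3,0,0,0,1,0,0,-0.5,0,0,0,1,0,0,-0.6,0,0,0,1,0,0,-0.6,0,0,0,1,0,0,-0.6,0,0,0,1,0,0,-0.6,0,0,0,1,0,0,-0.4,0,0,0,1,0,0,0,0,0,0,1],
)

```text
time: 36.28
tool_pos: [638.9, -264.8, 115.2]
tcp_rot: [3.14, -0.0, 1.724]
contact_force: [-0.4, -0.3, -2.9]
grip_width: 15.9
```

```bash
python3 -c "
from h import *
C=cam('top')
p=onz(C,[(125+x/6,140+y/6) for x,y in [(68,84),(388,63),(403,330),(78,354)]],94)
print(p.round(1),p.mean(0).round(1),np.linalg.norm(np.diff(p,axis=0),axis=1))
shot('side','s14');shot('wrist','w14');st()"

```

```text
[[678.2 279.5  94. ]
 [687.8 139.3  94. ]
 [569.  129.8  94. ]
 [558.5 269.5  94. ]] [623.4 204.5  94. ] [140.44601196 119.17794366 140.03996486]
t 36.38 pos [ 638.2 -264.5  113.1] rpy [-1.80e+02 -1.00e-01  9.88e+01] deg F [ 0.7 -0.2 -3.5] w 15.6
```

View pics/s14.png

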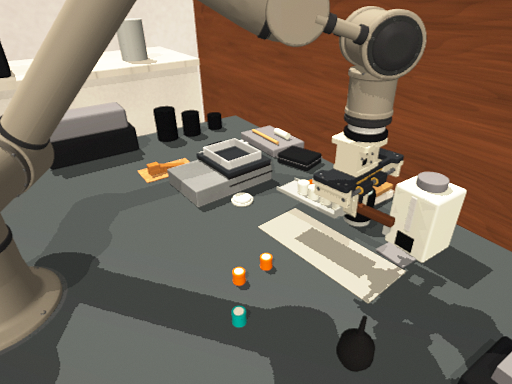

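View pics/w14.png

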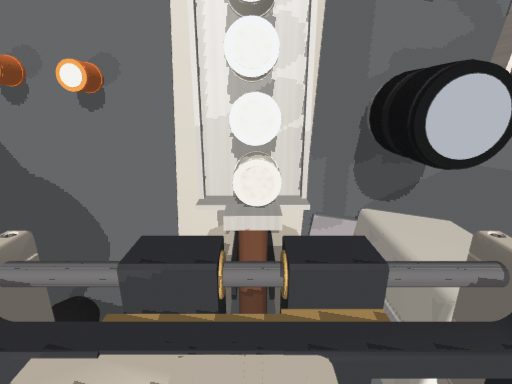

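Call:
step_arm(
  moves=[0.15,0,-0.1,0,0,0,1,0.3,0.05,-0.15,0,0,0.05,1,0.5,0.06,-0.15,0,0,0.1,1,0.6,0.08,-0.15,0,0,0.1,1,0.7,0.1,-0.1,0,0,0.1,1,0.7,0.1,-0.05,0,0,0.1,1,0.7,0.1,0,0,0,0.1,1,0.7,0.1,0,0,0,0.1,1],
)

```text
time: 37.05
tool_pos: [635.7, -169.0, 124.7]
tcp_rot: [-3.134, -0.007, 1.671]
contact_force: [0.0, -0.3, -2.9]
grip_width: 15.9
```

```bash
python3 -c "
from h import *
o=st();need([641,-1,128],[180,0,95])"

```

```text
t 37.05 pos [ 635.7 -169.   124.7] rpy [-179.5   -0.4   95.8] deg F [ 0.  -0.3 -2.9] w 15.9
shift [ 8.33  1.11 -0.12] turn [-0.11 -0.09  0.19]
```

Call:
step_arm(
  moves=[0.8,0.1,0,-0.05,-0.05,0,1,0.85,0.1,0,-0.05,-0.05,0,1,0.85,0.12,0,0,0,0,1,0.85,0.12,0,0,0,0,1,0.85,0.12,0,0,0,0,1,0.85,0.12,0,0,0,0,1,0.7,0.12,0,0,0,0,1,0.5,0.1,0,0,0,0,1],
)

```text
time: 37.72
tool_pos: [637.3, -23.8, 125.3]
tcp_rot: [-3.137, -0.003, 1.674]
contact_force: [-0.3, 0.6, -3.2]
grip_width: 15.7
```

```bash
python3 -c "
from h import *
o=st();need([641,-1,128],[180,0,95])"

```

```text
t 37.72 pos [637.3 -23.8 125.3] rpy [-179.7   -0.2   95.9] deg F [-0.3  0.6 -3.2] w 15.7
shift [ 1.12  0.3  -0.14] turn [-0.07 -0.05  0.23]
```

Call:
step_arm(
  moves=[0.4,0.1,-0.1,0,0,0.1,1,0.3,0.1,0,0,0,0.1,1,0.2,0,0,0,0,0,1,0,0,0,0,0,0,1],
)

```text
time: 38.05
tool_pos: [638.9, 0.4, 127.7]
tcp_rot: [-3.136, -0.004, 1.662]
contact_force: [0.4, -1.0, -3.1]
grip_width: 15.7
```

```bash
python3 -c "
from h import *
o=st();need([641,-1,128],[180,0,95]);shot('side','s15',(160,90,200,150),4);shot('wrist','w15');print(o['joint_positions'].round(2))
s,ss=0,0
for th in (10,20,25,30,35,38,42):
  t=np.radians(th);print(th,'fwd',(186*np.cos(t)-9.6*np.sin(t)).round(1),'down',(186*np.sin(t)+9.6*np.cos(t)).round(1))"

```

```text
t 38.05 pos [6.389e+02 4.000e-01 1.277e+02] rpy [-179.7   -0.2   95.3] deg F [ 0.4 -1.  -3.1] w 15.7
shift [-0.08  0.1  -0.02] turn [-0.08 -0.06  0.06]
[-0.12  0.64  1.31  0.    1.2  -0.21]
10 fwd 181.5 down 41.8
20 fwd 171.5 down 72.6
25 fwd 164.5 down 87.3
30 fwd 156.3 down 101.3
35 fwd 146.9 down 114.5
38 fwd 140.7 down 122.1
42 fwd 131.8 down 131.6
```

View pics/s15.png

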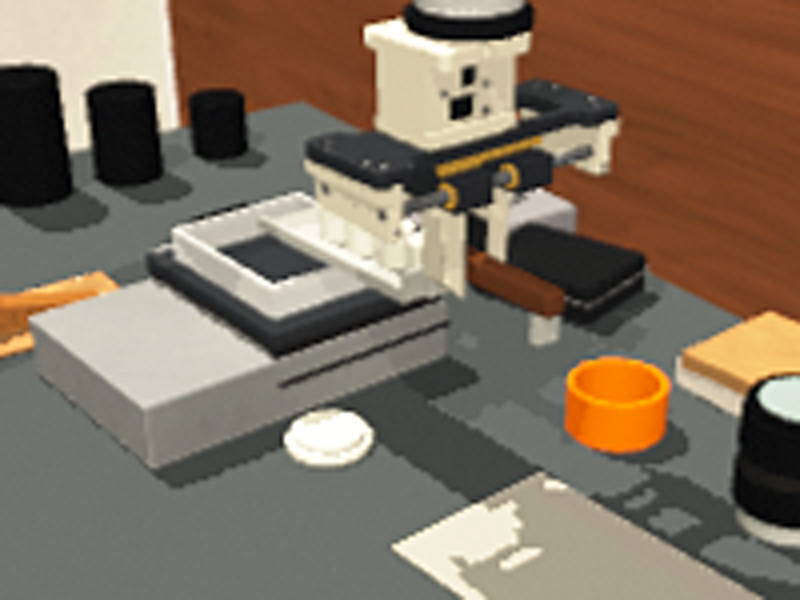

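View pics/w15.png

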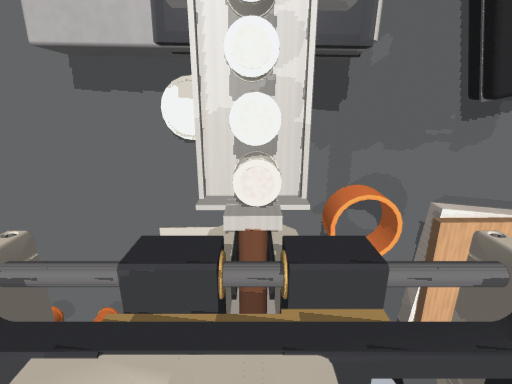

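Call:
step_arm(
  moves=[0.03,0.05,-0.1,0,-0.25,0,1,0.03,0.05,-0.15,0,-0.5,0,1,0.03,0,-0.15,0,-0.5,0,1,0.03,0,-0.15,0,-0.5,0,1,0.03,0,-0.15,0,-0.5,0,1,0.03,0,-0.15,0,-0.25,0,1],
)

```text
time: 38.65
tool_pos: [640.9, -2.2, 144.7]
tcp_rot: [-3.135, 0.183, 1.653]
contact_force: [-0.3, 0.5, -2.7]
grip_width: 15.9
```

```bash
cat >> h.py <<'E'
def tip():
    o=st(); r=rot(o['tcp_rot']); x=r.apply([1,0,0]); t=o['tool_pos']+r.apply([186,0,9.6])
    print('tilt %.1f head %.1f roll_y %.1f tip %s j %s'%(np.degrees(np.arcsin(-x[2])),np.degrees(np.arctan2(x[1],x[0])),np.degrees(np.arcsin(r.apply([0,1,0])[2])),t.round(1),o['joint_positions'].round(2)))
def tneed(tilt,tipxyz,head=95):
    """needed tool shift/turn to have tip at point with tilt"""
    o=get_obs(); h=np.radians(head);t=np.radians(tilt)
    x=np.array([np.cos(h)*np.cos(t),np.sin(h)*np.cos(t),-np.sin(t)]);y=np.array([np.sin(h),-np.cos(h),0]);z=np.cross(x,y)
    G=R.from_matrix(np.c_[x,y,z]); p=np.array(tipxyz)-G.apply([186,0,9.6]); r=rot(o['tcp_rot'])
    print('TCP',p.round(1),'shift',(r.inv().apply(p-o['tool_pos'])/20).round(2),'turn',(np.degrees((r.inv()*G).as_rotvec())/4).round(2))
E
python3 -c "
from h import *
tip();tneed(20,[625,184.6,93])"
```

```text
t 38.65 pos [640.9  -2.2 144.7] rpy [-179.6   10.5   94.7] deg F [-0.3  0.5 -2.7] w 15.9
tilt 10.5 head 94.7 roll_y -0.4 tip [626.  178.3 101.4] j [-0.03  0.63  1.3  -0.2   1.21 -0.04]
TCP [639.9  13.8 165.6] shift [ 0.6   0.01 -1.18] turn [-0.11 -2.37 -0.06]
```

Call:
step_arm(
  moves=[0.12,0,-0.24,-0.05,-0.3,0,1,0.12,0,-0.24,-0.05,-0.5,0,1,0.12,0,-0.24,0,-0.5,0,1,0.12,0,-0.24,0,-0.5,0,1,0.12,0,-0.2,0,-0.4,0,1,0,0,0,0,0,0,1],
)

```text
time: 39.15
tool_pos: [640.1, 14.6, 167.3]
tcp_rot: [3.137, 0.347, 1.647]
contact_force: [-0.2, 0.6, -2.9]
grip_width: 15.7
```

```bash
python3 -c "
from h import *
tip();tneed(25,[625,184.6,80]);shot('side','s16',(160,90,200,150),4)"
```

```text
t 39.15 pos [640.1  14.6 167.3] rpy [179.7  19.9  94.4] deg F [-0.2  0.6 -2.9] w 15.7
tilt 19.9 head 94.4 roll_y 0.3 tip [627.  185.7  95. ] j [ 0.07  0.62  1.29 -0.37  1.25  0.11]
TCP [639.3  20.7 167.3] shift [ 0.29 -0.01 -0.11] turn [ 0.01 -1.28 -0.14]
```

View pics/s16.png

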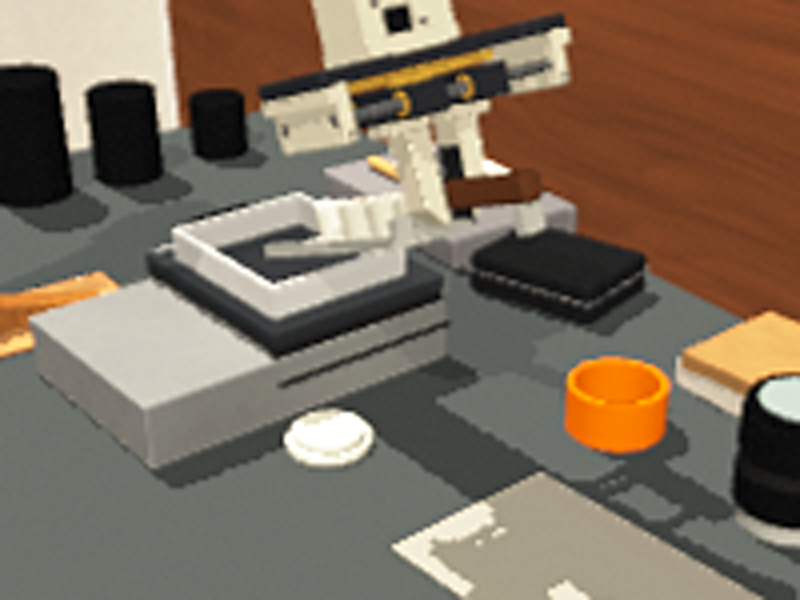

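Call:
step_arm(
  moves=[0.06,-0.03,-0.03,0,-0.3,0,1,0.06,-0.03,-0.02,0,-0.3,0,1,0.06,0,-0.02,0,-0.3,0,1,0.06,0,-0.02,0,-0.3,0,1,0,0,0,0,0,0,1],
)

```text
time: 39.62
tool_pos: [638.2, 17.5, 166.7]
tcp_rot: [3.137, 0.436, 1.643]
contact_force: [-0.5, -0.6, -2.9]
grip_width: 15.8
```

```bash
python3 -c "
from h import *
tip();tneed(30,[625,184.6,77])"
```

```text
t 39.62 pos [638.2  17.5 166.7] rpy [179.7  25.   94.2] deg F [-0.5 -0.6 -2.9] w 15.8
tilt 25.0 head 94.2 roll_y 0.2 tip [626.3 181.6  79.4] j [ 0.12  0.64  1.29 -0.46  1.27  0.2 ]
TCP [638.6  28.9 178.3] shift [ 0.27  0.07 -0.77] turn [-0.03 -1.25 -0.19]
```

Call:
step_arm(
  moves=[0.06,0.02,-0.16,0,-0.25,0,1,0.06,0.02,-0.16,0,-0.25,0,1,0.06,0,-0.16,0,-0.25,0,1,0.06,0,-0.16,0,-0.25,0,1,0.03,0,-0.13,0,-0.2,0,1,0,0,0,0,0,0,1],
)

```text
time: 40.12
tool_pos: [638.2, 30.9, 178.7]
tcp_rot: [3.137, 0.529, 1.643]
contact_force: [0.9, 0.1, -2.5]
grip_width: 15.5
```

```bash
python3 -c "
from h import *
tip();tneed(35,[625,184.6,76]);shot('side','s17',(160,90,200,150),4)"
```

```text
t 40.12 pos [638.2  30.9 178.7] rpy [179.7  30.3  94.1] deg F [ 0.9  0.1 -2.5] w 15.5
tilt 30.3 head 94.1 roll_y 0.2 tip [627.  186.2  76.6] j [ 0.18  0.65  1.26 -0.54  1.32  0.27]
TCP [637.8  38.3 190.5] shift [ 0.02  0.01 -0.7 ] turn [-0.05 -1.18 -0.18]
```

View pics/s17.png

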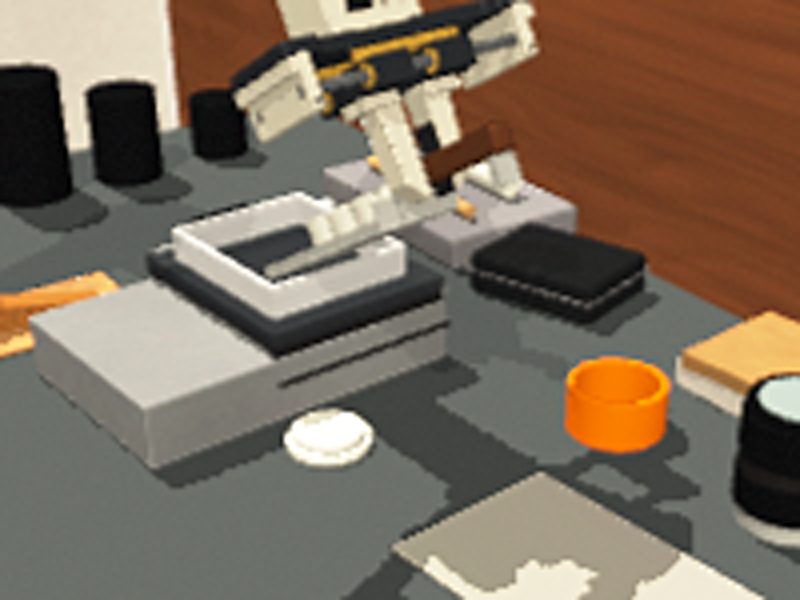

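Call:
step_arm(
  moves=[0.0,0,-0.12,0,-0.2,0,1,0,0,-0.13,0,-0.2,0,1,0,0,-0.13,0,-0.2,0,1,0,0,0,0,0,0,1],
)

```text
time: 40.5
tool_pos: [637.8, 34.4, 186.0]
tcp_rot: [3.136, 0.574, 1.642]
contact_force: [-0.2, -0.2, -3.6]
grip_width: 15.7
```

```bash
python3 -c "
from h import *
tip();tneed(35,[625,184.6,77]);shot('side','s18',(160,90,200,150),4)"
```

```text
t 40.50 pos [637.8  34.4 186. ] rpy [179.7  32.9  94.1] deg F [-0.2 -0.2 -3.6] w 15.7
tilt 32.9 head 94.1 roll_y 0.3 tip [627.2 185.   76.9] j [ 0.2   0.66  1.25 -0.58  1.35  0.3 ]
TCP [637.8  38.3 191.5] shift [ 0.01  0.01 -0.34] turn [-0.05 -0.53 -0.2 ]
```

View pics/s18.png

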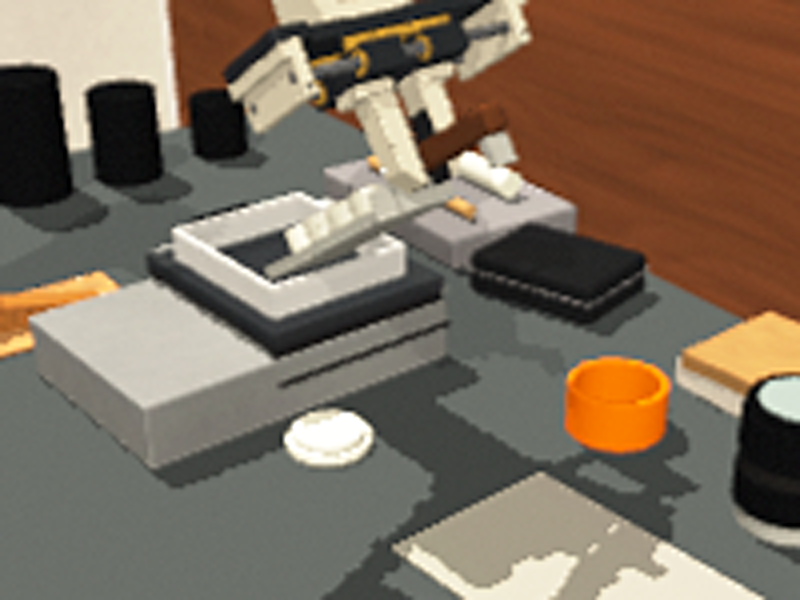

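Call:
step_arm(
  moves=[0,0,0,0,0,0,1,0,0,0,0,0,0,1,0,0,0,0,0,0,1,0,0,0,0,0,0,1],
)

```text
time: 40.88
tool_pos: [637.9, 34.0, 185.9]
tcp_rot: [3.136, 0.573, 1.641]
contact_force: [-0.8, 0.1, -3.2]
grip_width: 15.9
```

```bash
python3 -c "
from h import *
tip();tneed(35,[625,184.6,77]);shot('side','s19',(160,90,200,150),4)"
```

```text
t 40.88 pos [637.9  34.  185.9] rpy [179.7  32.9  94. ] deg F [-0.8  0.1 -3.2] w 15.9
tilt 32.9 head 94.0 roll_y 0.3 tip [627.3 184.6  77. ] j [ 0.2   0.66  1.25 -0.58  1.35  0.3 ]
TCP [637.8  38.3 191.5] shift [ 0.03  0.01 -0.35] turn [-0.06 -0.54 -0.2 ]
```

View pics/s19.png

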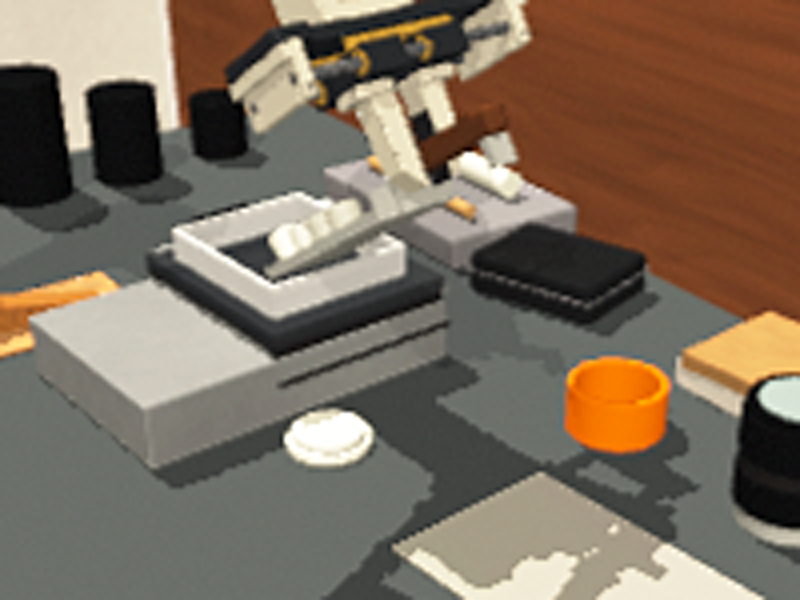

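Call:
step_arm(
  moves=[0,0,0,0,0,0,1,0,0,0,0,0,0,1,0,0,0,0,0,0,1,0,0,0,0,0,0,1,0,0,0,0,0,0,1,0,0,0,0,0,0,1],
)

```text
time: 41.43
tool_pos: [637.9, 33.4, 186.0]
tcp_rot: [3.136, 0.573, 1.64]
contact_force: [-0.1, 0.7, -2.4]
grip_width: 15.9
```

```bash
python3 -c "
from h import *
tip();tneed(35,[625,184.6,77]);shot('side','s20',(200,130,100,75),8);shot('top','t20',(120,130,120,90),6)"
```

```text
t 41.43 pos [637.9  33.4 186. ] rpy [179.7  32.9  94. ] deg F [-0.1  0.7 -2.4] w 15.9
tilt 32.9 head 94.0 roll_y 0.3 tip [627.4 184.1  77. ] j [ 0.2   0.66  1.25 -0.58  1.35  0.3 ]
TCP [637.8  38.3 191.5] shift [ 0.05  0.01 -0.37] turn [-0.06 -0.54 -0.21]
```

View pics/s20.png

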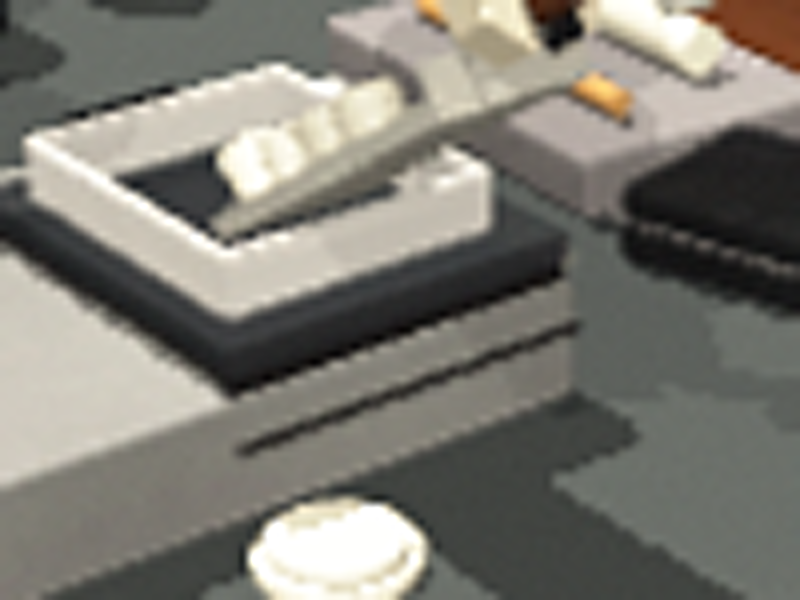

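View pics/t20.png

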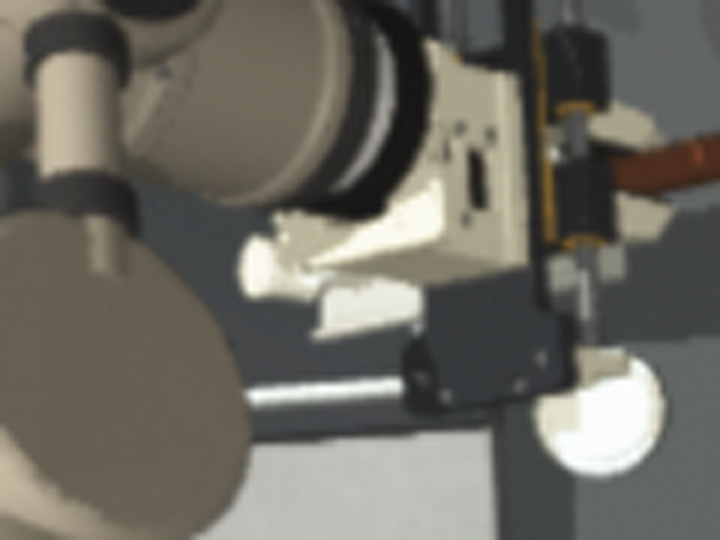

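Call:
step_arm(
  moves=[-0.02,0,-0.12,0,-0.25,0,1,-0.02,0,-0.12,0,-0.25,0,1,-0.02,0,-0.12,0,-0.25,0,1,-0.02,0,-0.12,0,-0.25,0,1,0,0,0,0,0,0,1,0,0,0,0,0,0,1],
)

```text
time: 42.03
tool_pos: [637.6, 38.5, 195.8]
tcp_rot: [3.135, 0.651, 1.64]
contact_force: [-0.0, -0.4, -1.2]
grip_width: 15.8
```

```bash
python3 -c "
from h import *
tip();tneed(40,[627,178,77]);shot('side','s21',(200,130,100,75),8)"
```

```text
t 42.03 pos [637.6  38.5 195.8] rpy [179.6  37.3  94. ] deg F [-0.  -0.4 -1.2] w 15.8
tilt 37.3 head 94.0 roll_y 0.3 tip [627.8 180.3  75.5] j [ 0.24  0.67  1.23 -0.65  1.4   0.34]
TCP [638.9  42.2 203.9] shift [-0.1   0.08 -0.43] turn [-0.07 -0.67 -0.2 ]
```

View pics/s21.png

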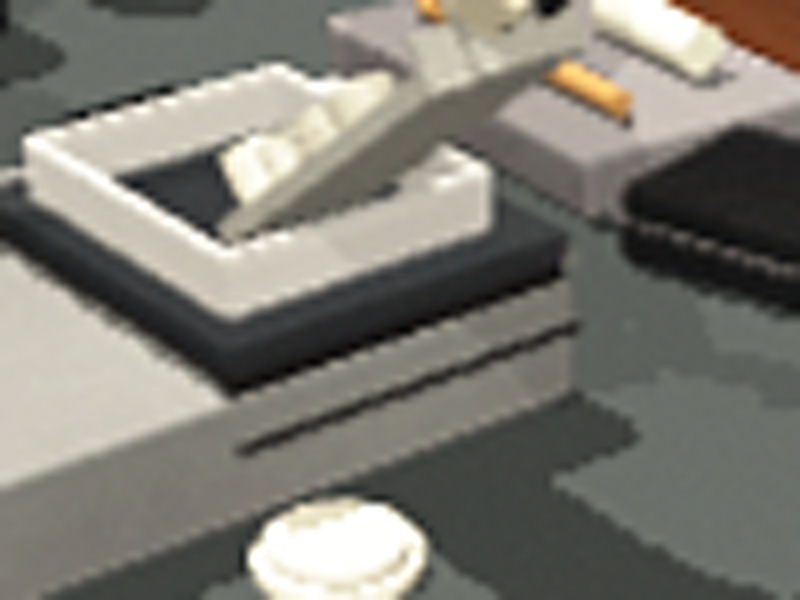

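Call:
step_arm(
  moves=[-0.2,0,-0.1,0,-0.15,0,1,-0.2,0,-0.1,0,-0.15,0,1,-0.2,0,-0.1,0,-0.15,0,1,-0.2,0,-0.1,0,-0.15,0,1,0,0,0,0,0,0,1,0,0,0,0,0,0,1],
)

```text
time: 42.58
tool_pos: [638.3, 29.7, 214.3]
tcp_rot: [3.134, 0.697, 1.638]
contact_force: [0.7, -0.9, -2.4]
grip_width: 15.7
```

```bash
python3 -c "
from h import *
tip();tneed(40,[627,178,80]);shot('side','s22',(200,130,100,75),8)"
```

```text
t 42.58 pos [638.3  29.7 214.3] rpy [179.6  39.9  93.9] deg F [ 0.7 -0.9 -2.4] w 15.7
tilt 39.9 head 93.9 roll_y 0.3 tip [629.1 165.8  87.5] j [ 0.24  0.67  1.22 -0.69  1.43  0.34]
TCP [638.9  42.2 206.9] shift [ 0.72  0.07 -0.12] turn [-0.07 -0.01 -0.22]
```

View pics/s22.png

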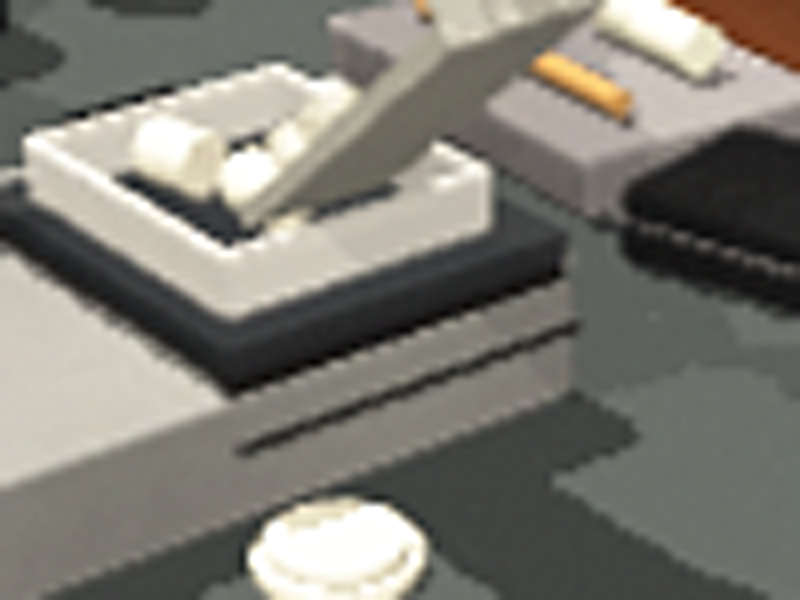

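Call:
step_arm(
  moves=[0,0,0,0,0,0,1,0,0,0,0,0,0,1,0,0,0,0,0,0,1],
)

```text
time: 42.88
tool_pos: [638.3, 29.6, 214.3]
tcp_rot: [3.134, 0.697, 1.638]
contact_force: [-0.2, -0.8, -2.0]
grip_width: 15.6
```

```bash
python3 -c "
from h import *
tip();shot('side','s23',(200,130,100,75),8);shot('wrist','w23')"
```

```text
t 42.88 pos [638.3  29.6 214.3] rpy [179.5  39.9  93.9] deg F [-0.2 -0.8 -2. ] w 15.6
tilt 39.9 head 93.9 roll_y 0.3 tip [629.2 165.7  87.6] j [ 0.24  0.67  1.22 -0.69  1.43  0.34]
```

View pics/s23.png

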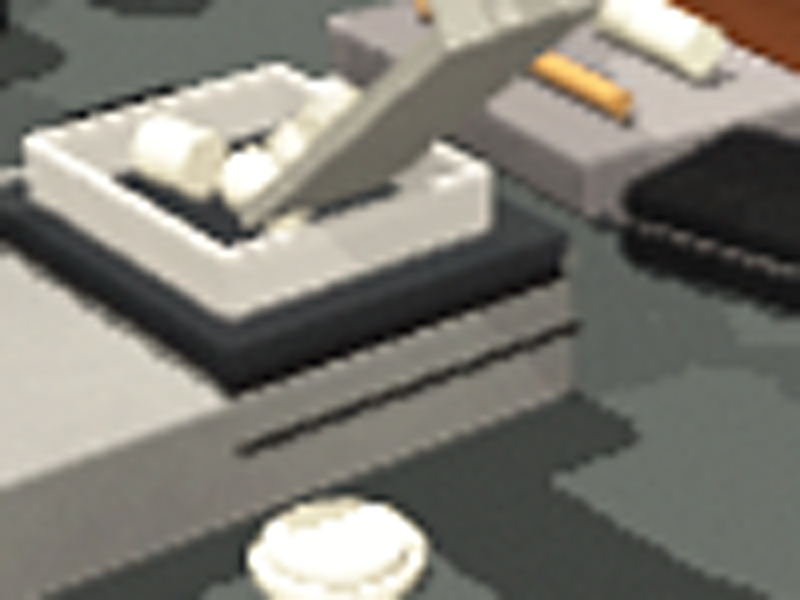

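View pics/w23.png

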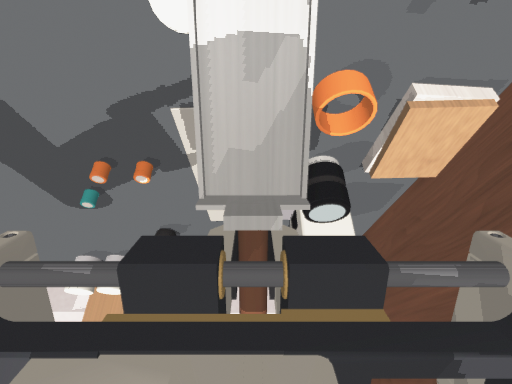

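Call:
step_arm(
  moves=[-0.12,0,-0.15,0,-0.18,0,1,-0.12,0,-0.15,0,-0.18,0,1,-0.12,0,-0.15,0,-0.18,0,1,-0.12,0,-0.15,0,-0.18,0,1,0,0,0,0,0,0,1,0,0,0,0,0,0,1],
)

```text
time: 43.48
tool_pos: [638.1, 30.5, 231.2]
tcp_rot: [3.134, 0.753, 1.638]
contact_force: [0.2, 0.4, -2.2]
grip_width: 15.7
```

```bash
python3 -c "
from h import *
tip();shot('side','s24',(200,130,100,75),8)"
```

```text
t 43.48 pos [638.1  30.5 231.2] rpy [179.5  43.1  93.8] deg F [ 0.2  0.4 -2.2] w 15.7
tilt 43.1 head 93.8 roll_y 0.3 tip [629.5 159.4  97.1] j [ 0.26  0.67  1.2  -0.74  1.48  0.35]
```

View pics/s24.png

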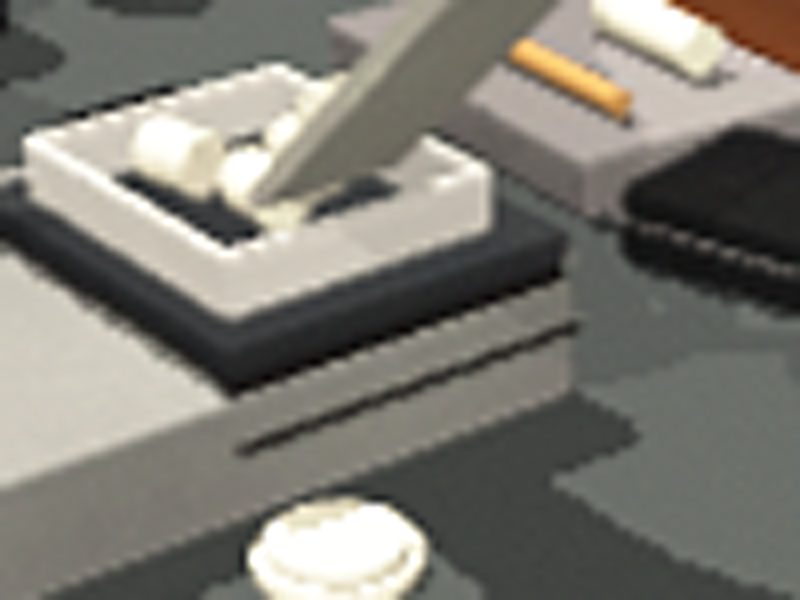

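Call:
step_arm(
  moves=[-0.1,0,-0.11,0,0,0,1,0.03,-0.35,-0.07,0,0,0,1,0.03,-0.35,-0.07,0,0,0,1,0.03,-0.35,-0.07,0,0,0,1,0.03,-0.35,-0.07,0,0,0,1,0,0,0,0,0,0,1],
)

```text
time: 44.03
tool_pos: [606.2, 34.1, 236.7]
tcp_rot: [3.135, 0.752, 1.638]
contact_force: [0.5, -0.4, -2.0]
grip_width: 16.0
```

```bash
python3 -c "
from h import *
tip();shot('side','s25',(200,130,100,75),8)"
```

```text
t 44.03 pos [606.2  34.1 236.7] rpy [179.6  43.1  93.8] deg F [ 0.5 -0.4 -2. ] w 16.0
tilt 43.1 head 93.8 roll_y 0.3 tip [597.6 163.1 102.6] j [ 0.28  0.62  1.29 -0.74  1.47  0.38]
```

View pics/s25.png

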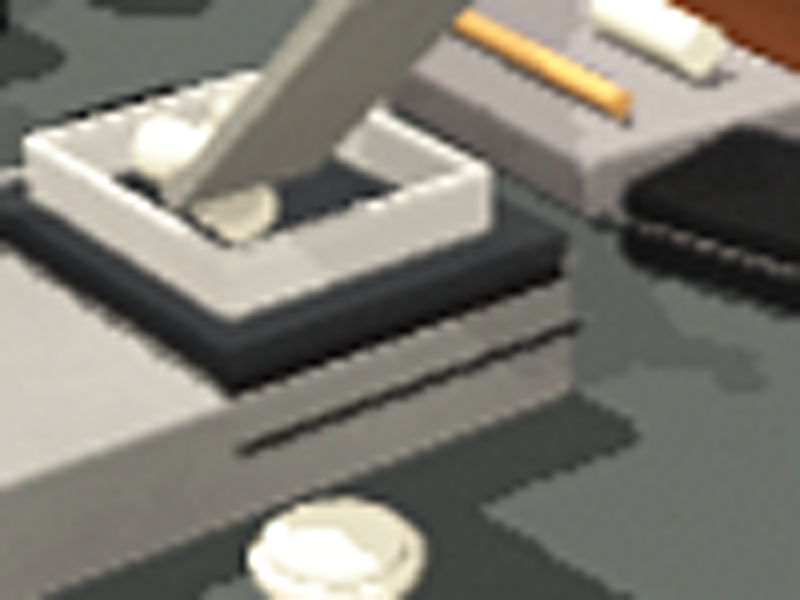

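```bash
python3 -c "
from h import *
shot('top','t25',(120,120,120,90),6);shot('wrist','w25')"
```

```text
(no output)
```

View pics/t25.png

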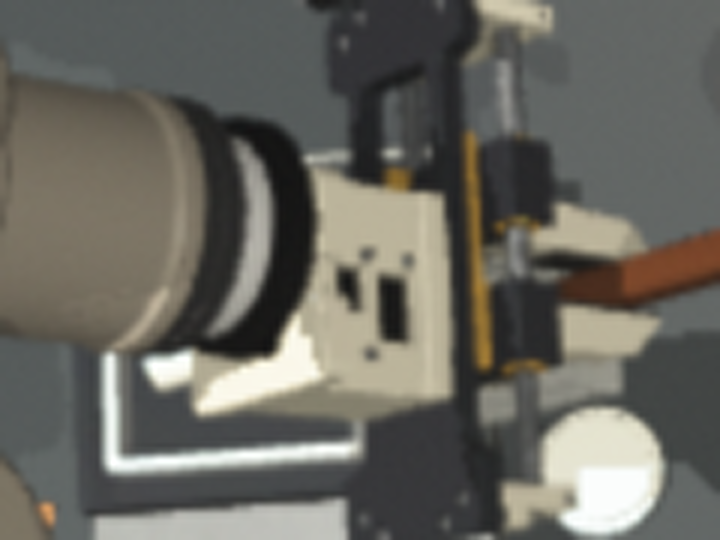

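View pics/w25.png

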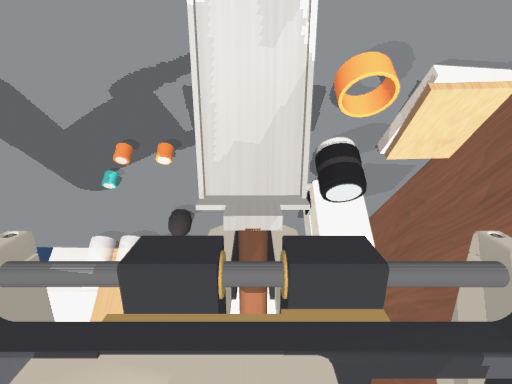

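Call:
step_arm(
  moves=[-0.1,0,-0.25,0,0,0,1,-0.1,0,-0.25,0,0,0,1,-0.1,0,-0.25,0,0,0,1,-0.1,0,-0.25,0,0,0,1,0,0,0,0,0,0,1],
)

```text
time: 44.6
tool_pos: [608.0, 42.4, 259.0]
tcp_rot: [3.131, 0.752, 1.635]
contact_force: [0.8, 0.2, -1.4]
grip_width: 15.4
```

```bash
python3 -c "
from h import *
tip();shot('side','s26',(200,130,100,75),8)"
```

```text
t 44.60 pos [608.   42.4 259. ] rpy [179.4  43.1  93.7] deg F [ 0.8  0.2 -1.4] w 15.4
tilt 43.1 head 93.7 roll_y 0.4 tip [599.8 171.4 124.9] j [ 0.29  0.6   1.24 -0.73  1.51  0.35]
```

View pics/s26.png

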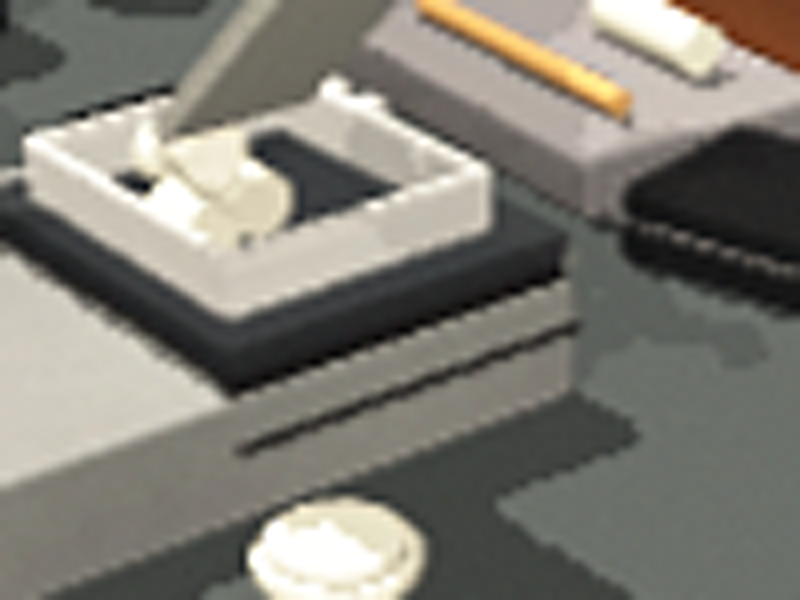

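Call:
step_arm(
  moves=[-0.3,0,-0.4,0,0,0,1,-0.3,0,-0.4,0,0,0,1,-0.6,0,-0.4,0,0,0,1,-1,0,0,0,0.5,0,1,-1,0,0,0,1,0,1,-0.9,0,0.4,0,1,0,1,-0.9,0,0.4,0,1,0,1,-0.9,0,0.4,0,1,0,1],
)

```text
time: 45.32
tool_pos: [614.6, -43.1, 336.7]
tcp_rot: [3.134, 0.429, 1.654]
contact_force: [0.8, -0.1, -2.9]
grip_width: 15.2
```

```bash
python3 -c "
from h import *
tip();shot('side','s27',(200,130,100,75),8);shot('top','t27',(120,120,120,90),6)"
```

```text
t 45.32 pos [614.6 -43.1 336.7] rpy [179.6  24.6  94.8] deg F [ 0.8 -0.1 -2.9] w 15.2
tilt 24.6 head 94.8 roll_y 0.4 tip [600.9 121.5 250.5] j [ 0.02  0.46  1.12 -0.43  1.53 -0.05]
```

View pics/s27.png

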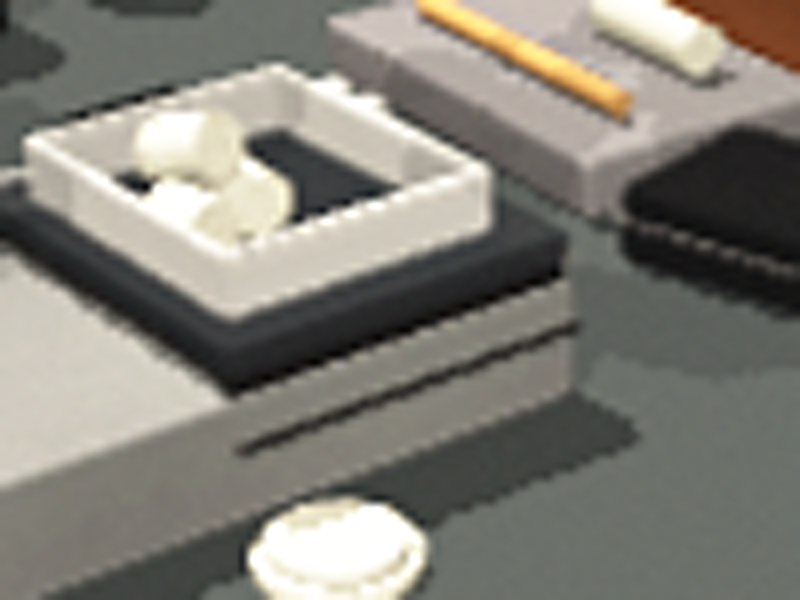

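View pics/t27.png

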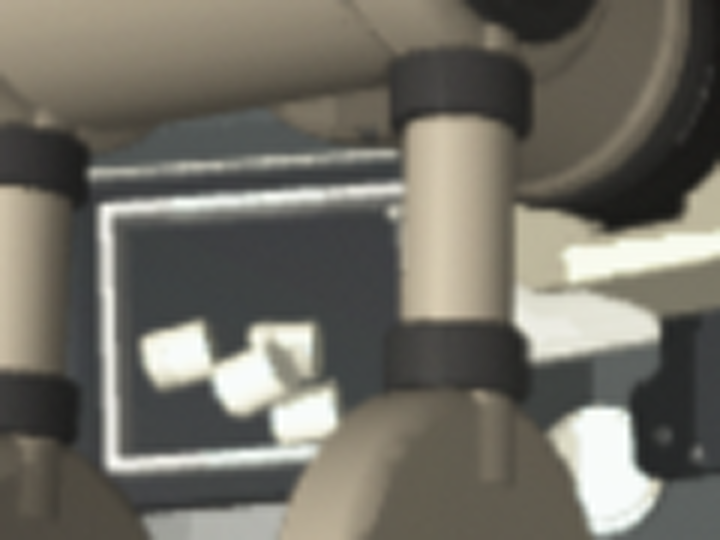

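Call:
step_arm(
  moves=[-0.6,0.1,0.2,0,0.9,0,1,-0.7,0.1,0.2,0,0.9,0,1,-0.7,0.1,0.2,0,0.9,-0.1,1,-0.7,0.1,0.2,0,0.9,-0.1,1,-0.7,0.1,0.3,0,0.9,-0.2,1,-0.7,0.1,0.4,0,0.8,-0.2,1,-0.7,0,0.5,0,0.4,-0.2,1,-0.7,0,0.6,0,0,-0.2,1],
)

```text
time: 46.08
tool_pos: [637.9, -163.7, 322.1]
tcp_rot: [3.131, 0.029, 1.731]
contact_force: [0.5, -0.4, -2.4]
grip_width: 16.2
```

```bash
python3 -c "
from h import *
tip();need([638,-266,120],[180,0,98.8])"
```

```text
t 46.08 pos [ 637.9 -163.7  322.1] rpy [179.4   1.7  99.2] deg F [ 0.5 -0.4 -2.4] w 16.2
tilt 1.7 head 99.2 roll_y 0.6 tip [608.3  19.6 307. ] j [-0.36  0.55  0.93 -0.02  1.63 -0.52]
shift [-4.75 -0.92 10.24] turn [0.16 0.42 0.1 ]
```

Call:
step_arm(
  moves=[-0.7,-0.15,1,0.05,0.2,0.1,1,-0.7,-0.15,1,0.05,0.2,0,1,-0.7,-0.15,1,0,0,0,1,-0.7,-0.15,1,0,0,0,1,-0.7,-0.15,1,0,0,0,1,-0.6,-0.1,1,0,0,0,1,-0.3,0,1,0,0,0,1,0,0,0.9,0,0,0,1],
)

```text
time: 46.75
tool_pos: [635.3, -264.9, 166.8]
tcp_rot: [3.139, 0.017, 1.73]
contact_force: [-0.0, -0.6, -2.6]
grip_width: 15.3
```

```bash
python3 -c "
from h import *
tip();need([639,-266,70],[180,0,98.8])"
```

```text
t 46.75 pos [ 635.3 -264.9  166.8] rpy [179.8   1.   99.1] deg F [-0.  -0.6 -2.6] w 15.3
tilt 1.0 head 99.1 roll_y 0.2 tip [605.8 -81.5 154.1] j [-0.5   0.69  1.11 -0.01  1.33 -0.66]
shift [-0.    0.16  4.84] turn [0.04 0.24 0.09]
```

Call:
step_arm(
  moves=[0,0.05,0.6,0.04,0.2,0.08,1,0,0.05,0.7,0,0,0,1,0,0,0.7,0,0,0,1,0,0,0.7,0,0,0,1,0,0,0.6,0,0,0,1,0,0,0.4,0,0,0,1,0,0,0,0,0,0,1],
)

```text
time: 47.33
tool_pos: [636.6, -264.2, 88.2]
tcp_rot: [-3.133, 0.002, 1.73]
contact_force: [-0.6, 0.1, -2.5]
grip_width: 16.1
```

```bash
python3 -c "
from h import *
tip();need([640,-265.2,30],[180,0,98.8]);shot('wrist','w28')"
```

```text
t 47.33 pos [ 636.6 -264.2   88.2] rpy [-1.795e+02  1.000e-01  9.910e+01] deg F [-0.6  0.1 -2.5] w 16.1
tilt 0.1 head 99.1 roll_y -0.5 tip [607.  -80.6  78.2] j [-0.5   0.77  1.18 -0.01  1.2  -0.66]
shift [-0.07  0.18  2.91] turn [-0.12  0.02  0.08]
```

View pics/w28.png

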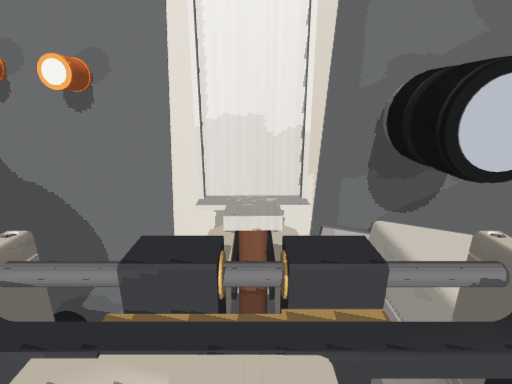

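Call:
step_arm(
  moves=[-0.05,0.15,0.5,-0.1,0,0.06,1,0,0,0.6,0,0,0,1,0,0,0.6,0,0,0,1,0,0,0.6,0,0,0,1,0,0,0.4,0,0,0,1,0,0,0,0,0,0,1],
)

```text
time: 47.88
tool_pos: [642.1, -265.7, 32.8]
tcp_rot: [3.138, 0.006, 1.726]
contact_force: [-1.0, -0.6, -2.4]
grip_width: 15.5
```

```bash
python3 -c "
from h import *
tip();need([640,-265.2,13],[180,0,98.8])"
```

```text
t 47.88 pos [ 642.1 -265.7   32.8] rpy [179.8   0.3  98.9] deg F [-1.  -0.6 -2.4] w 15.5
tilt 0.3 head 98.9 roll_y 0.2 tip [613.4 -82.   22.1] j [-0.5   0.83  1.22 -0.    1.09 -0.66]
shift [ 0.05 -0.11  0.99] turn [0.06 0.08 0.03]
```

Call:
step_arm(
  moves=[0.04,-0.1,0.3,0.05,0.08,0.03,1,0,0,0.3,0,0,0,1,0,0,0.2,0,0,0,1,0,0,0,0,0,0,1],
)

```text
time: 48.22
tool_pos: [639.6, -265.2, 14.5]
tcp_rot: [-3.141, -0.001, 1.724]
contact_force: [0.2, 0.7, -3.0]
grip_width: 15.7
```

```bash
python3 -c "
from h import *
tip();need([640,-265.2,13],[180,0,98.8])"
```

```text
t 48.22 pos [ 639.6 -265.2   14.5] rpy [-1.80e+02 -1.00e-01  9.88e+01] deg F [ 0.2  0.7 -3. ] w 15.7
tilt -0.1 head 98.8 roll_y -0.0 tip [611.3 -81.4   5.1] j [-0.5   0.85  1.23  0.    1.06 -0.66]
shift [-0.    0.02  0.07] turn [-0.01 -0.02 -0.01]
```

Call:
step_arm(
  moves=[0,0,0.1,0,0,0,1,0,0,0.04,0,0,0,1,0,0,0,0,0,0,1],
)

```text
time: 48.47
tool_pos: [640.3, -265.7, 13.0]
tcp_rot: [3.14, 0.0, 1.724]
contact_force: [-0.2, -0.2, -2.4]
grip_width: 15.9
```

Call:
step_arm(
  moves=[0,0,0.06,0,0,0,1,0,0,0.04,0,0,0,1,0,0,0,0,0,0,1],
)

```text
time: 48.72
tool_pos: [640.7, -265.8, 12.8]
tcp_rot: [3.139, 0.001, 1.724]
contact_force: [-0.1, -0.0, -2.4]
grip_width: 15.8
```

Call:
step_arm(
  moves=[0,0,0.1,0,0,0,1,0,0,0.08,0,0,0,1,0,0,0,0,0,0,1],
)

```text
time: 48.97
tool_pos: [641.1, -265.9, 13.0]
tcp_rot: [3.138, 0.003, 1.724]
contact_force: [1.3, -0.2, -2.3]
grip_width: 15.5
```

```bash
python3 -c "
from h import *
tip();shot('side','s29',(250,190,160,110),5)"
```

```text
t 48.97 pos [ 641.1 -265.9   13. ] rpy [1.798e+02 1.000e-01 9.880e+01] deg F [ 1.3 -0.2 -2.3] w 15.5
tilt 0.1 head 98.8 roll_y 0.2 tip [612.6 -82.1   3. ] j [-0.5   0.85  1.23  0.    1.06 -0.66]
```

View pics/s29.png

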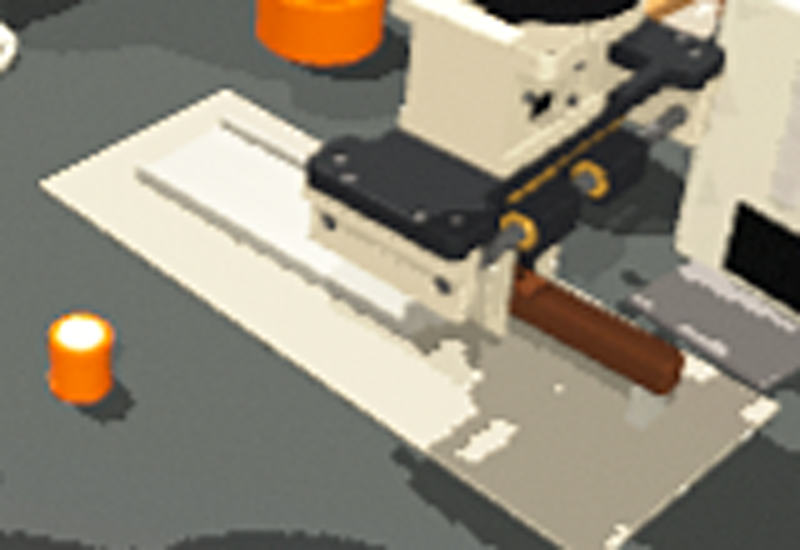

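Call:
step_arm(
  moves=[0,0,0,0,0,0,0.5,0,0,0,0,0,0,0,0,0,0,0,0,0,0,0,0,0,0,0,0,0,0,0,0,0,0,0,0,0,0,-0.4,0,0,0,0,0,0,-0.6,0,0,0,0,0,0,-0.8,0,0,0,0],
)

```text
time: 49.68
tool_pos: [639.8, -265.2, 46.4]
tcp_rot: [-3.141, -0.001, 1.724]
contact_force: [0.3, -0.8, -0.2]
grip_width: 45.9
```

Call:
step_arm(
  moves=[0,0,-1,0,0,0,0,0,0,-1,0,0,0,0,0,0,-1,0,0,0,0,0.3,-0.3,-1,0,0,0,0,0.6,-0.6,-1,0,0,0,0,1,-0.6,-1,0,0,0,0,1,-0.6,-1,0,0,0,0,1,-0.6,-0.5,0,0,0,0],
)

```text
time: 50.35
tool_pos: [574.5, -198.2, 212.9]
tcp_rot: [3.132, 0.007, 1.72]
contact_force: [0.8, -0.7, 0.1]
grip_width: 45.9
```

```bash
python3 -c "
from h import *
tip();shot('side','s30');shot('side','s30z',(200,130,100,75),8);shot('top','t30',(70,100,240,180),3.3)"
```

```text
t 50.35 pos [ 574.5 -198.2  212.9] rpy [179.5   0.4  98.6] deg F [ 0.8 -0.7  0.1] w 45.9
tilt 0.4 head 98.6 roll_y 0.5 tip [546.9 -14.4 202.1] j [-0.46  0.5   1.32 -0.    1.32 -0.61]
```

View pics/s30.png

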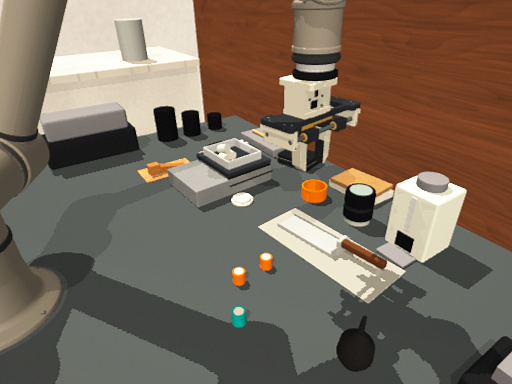

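View pics/s30z.png

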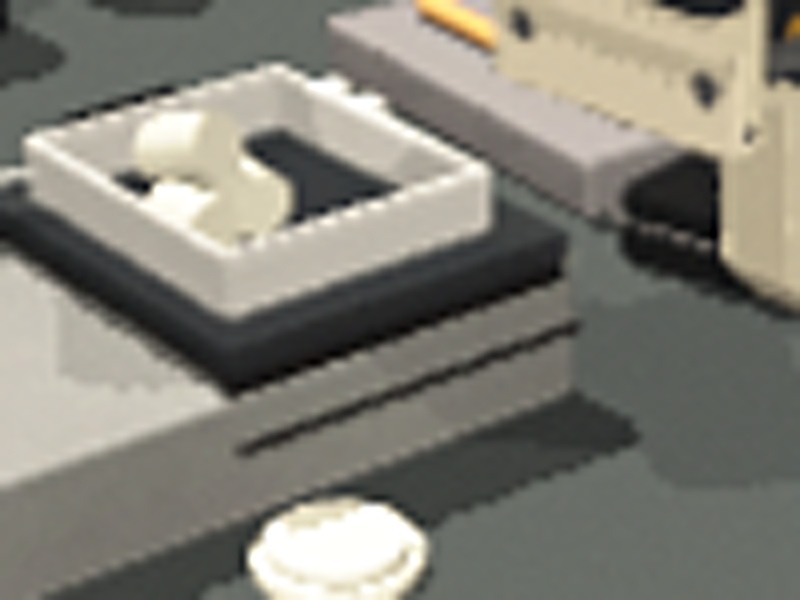

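View pics/t30.png

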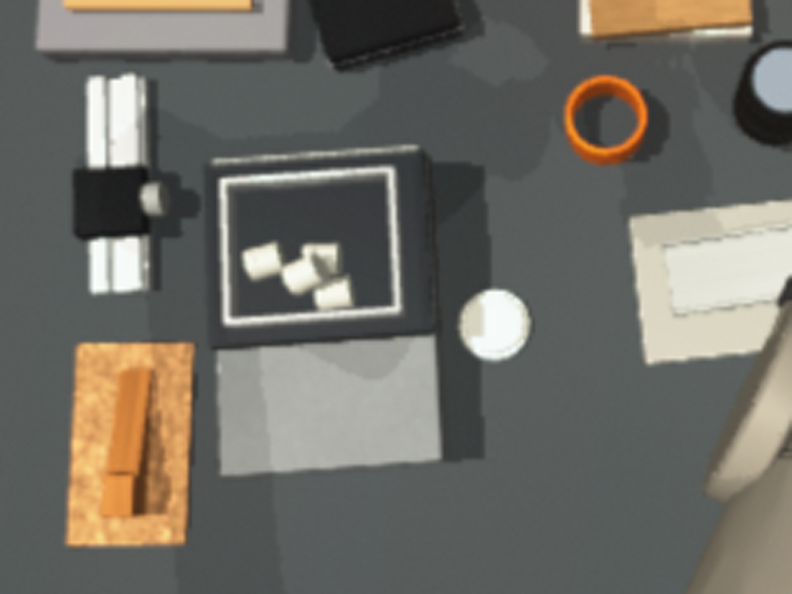

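```bash
python3 -c "
from h import *
need([615,110,200],[180,0,95])"
```

```text
shift [14.9   4.31  0.55] turn [0.13 0.08 0.91]
```

Call:
step_arm(
  moves=[0.9,0.25,0,0.1,0.08,0.2,0,1,0.28,0,0,0,0.2,0,1,0.28,0,0,0,0.2,0,1,0.28,0,0,0,0.2,0,1,0.28,0,0,0,0,0,1,0.28,0,0,0,0,0,1,0.28,0,0,0,0,0,1,0.28,0,0,0,0,0],
)

```text
time: 51.17
tool_pos: [604.8, -39.2, 209.7]
tcp_rot: [-3.141, 0.003, 1.653]
contact_force: [0.3, -0.2, 0.4]
grip_width: 45.8
```

Call:
step_arm(
  moves=[1,0.28,0,0,0,0,0,1,0.28,0,0,0,0,0,1,0.28,0,0,0,0,0,1,0.28,0,0,0,0,0,0.6,0.2,0,0,0,0,0,0,0,0,0,0,0,0],
)

```text
time: 51.67
tool_pos: [627.5, 59.6, 205.5]
tcp_rot: [-3.137, 0.003, 1.653]
contact_force: [-0.3, -0.4, 0.7]
grip_width: 45.8
```

```bash
python3 -c "
from h import *
st();shot('wrist','w31');shot('wrist','w31z',(150,40,240,180),3.3)"
```

```text
t 51.67 pos [627.5  59.6 205.5] rpy [-179.7    0.2   94.7] deg F [-0.3 -0.4  0.7] w 45.8
```

View pics/w31z.png

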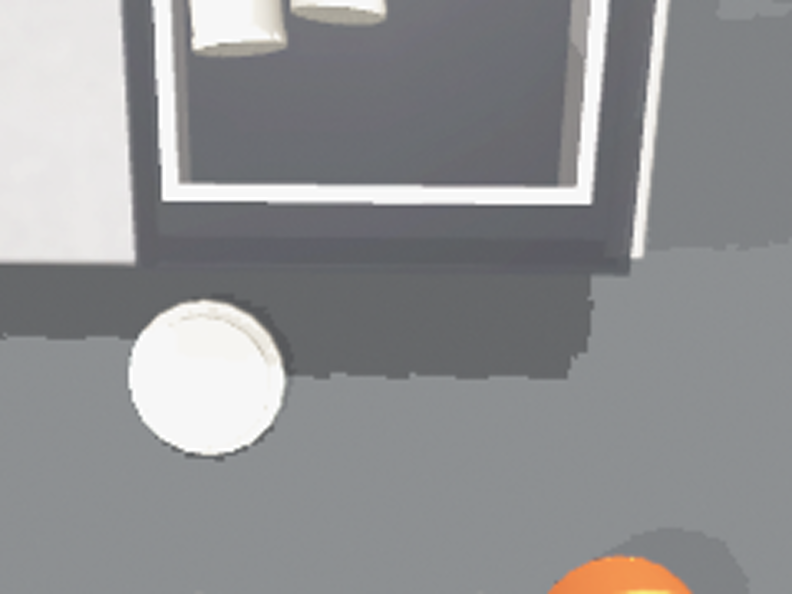

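Move 70 mm further on.

Call:
step_arm(
  moves=[0.9,0,0,0,0,0,0,0.9,0,0,0,0,0,0,0.9,0,0,0,0,0,0,0.6,0,0,0,0,0,0,0,0,0,0,0,0,0],
)

```text
time: 52.18
tool_pos: [622.5, 116.5, 204.7]
tcp_rot: [-3.135, 0.007, 1.642]
contact_force: [0.5, -0.4, -0.1]
grip_width: 46.1
```

```bash
python3 -c "
from h import *
st();shot('wrist','w32');shot('wrist','w32z',(150,20,240,180),3.3)"
```

```text
t 52.18 pos [622.5 116.5 204.7] rpy [-179.6    0.4   94.1] deg F [ 0.5 -0.4 -0.1] w 46.1
```

View pics/w32z.png

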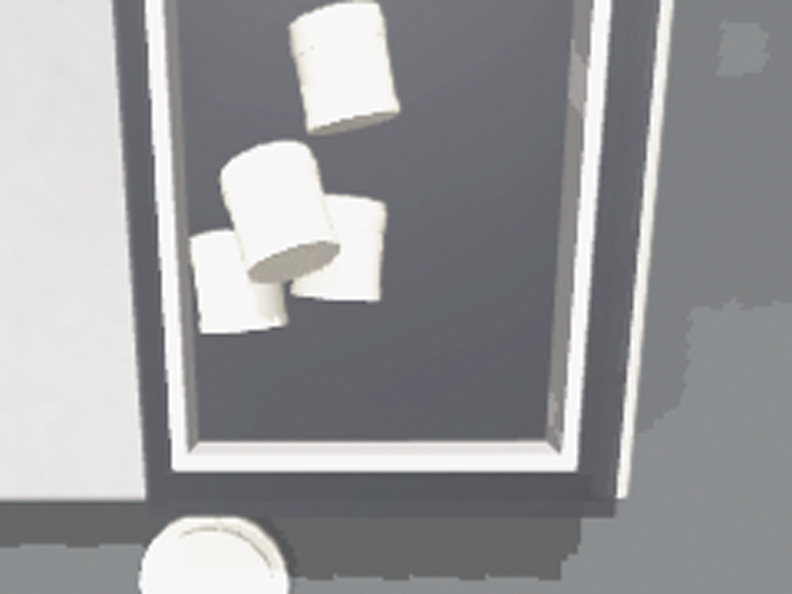

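```bash
python3 -c "
from h import *
im,C=shot('top','t33');shot('side','s33');st()"
```

```text
t 52.38 pos [622.9 114.5 204.7] rpy [-179.6    0.4   94. ] deg F [ 0.9 -0.1 -1.1] w 45.9
```

View pics/t33.png

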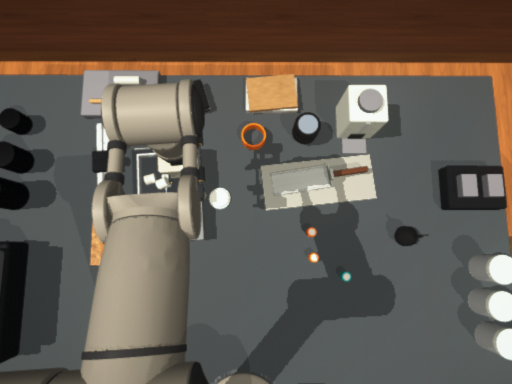

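View pics/s33.png

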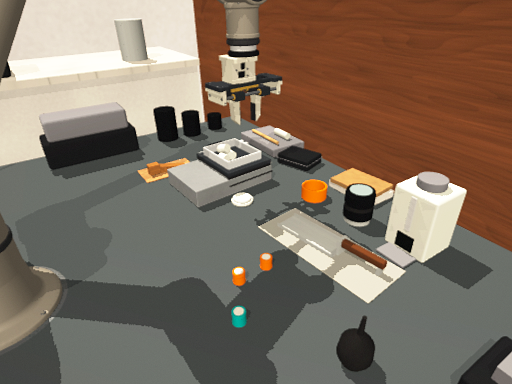

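```bash
python3 -c "
from h import *
T=cam('top');W=cam('wrist')
for n,a,b in [('top',(300,273),(280,210)),('far',(262,261),(345,68)),('low',(333,293),(240,282))]:
  print(n,[v if isinstance(v,float) else v.round(1) for v in tri(T,(70+a[0]/3.3,100+a[1]/3.3),W,(150+b[0]/3.3,20+b[1]/3.3))])"
```

```text
top [array([600.4, 207.7, 105.3]), np.float64(3.554876378701294)]
far [array([615. , 246.8,  74.9]), np.float64(2.121856687673919)]
low [array([588.4, 187.8,  79.6]), np.float64(2.2549664405233028)]
```

```bash
python3 -c "
from h import *
need([600,200,150],[180,0,94])"
```

```text
shift [ 4.37 -0.83  2.71] turn [-0.09  0.11  0.  ]
```

Call:
step_arm(
  moves=[0.8,-0.2,0.2,-0.09,0.1,0,0,0.9,-0.2,0.4,0,0,0,0,0.9,-0.2,0.5,0,0,0,0,0.9,-0.2,0.5,0,0,0,0,0.5,0,0.5,0,0,0,0,0,0,0.2,0,0,0,0,0,0,0,0,0,0,0],
)

```text
time: 52.97
tool_pos: [600.6, 193.8, 156.1]
tcp_rot: [3.139, -0.001, 1.634]
contact_force: [0.1, 0.8, -0.5]
grip_width: 45.6
```

```bash
python3 -c "
from h import *
st();shot('wrist','w34');shot('wrist','w34z',(150,60,240,180),3.3)"
```

```text
t 52.97 pos [600.6 193.8 156.1] rpy [179.8  -0.   93.6] deg F [ 0.1  0.8 -0.5] w 45.6
```

View pics/w34z.png

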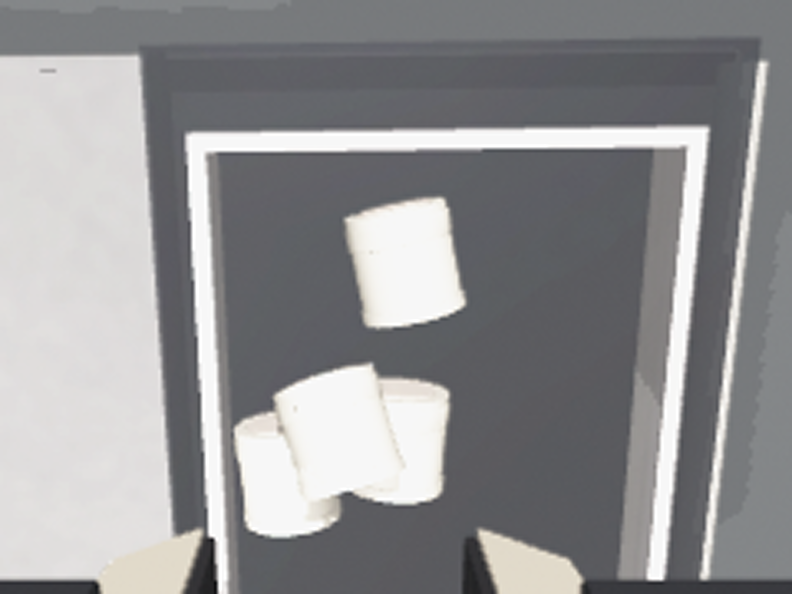

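```bash
cat > pose32.txt <<'E'
622.9 114.5 204.7 -179.6 0.4 94.0
E
python3 -c "
from h import *
p=np.loadtxt('pose32.txt')
W1=cam('wrist',dict(tool_pos=p[:3],tcp_rot=np.radians(p[3:])));W2=cam('wrist')
f1=lambda a:(150+a[0]/3.3,20+a[1]/3.3);f2=lambda a:(150+a[0]/3.3,60+a[1]/3.3)
for n,a,b in [('nr',(340,245),(402,465)),('nl',(247,272),(308,497)),('fl',(221,172),(276,402)),('fr',(318,158),(374,366)),('walltop far-corner? near-left inner',(188,443),(228,593)),
 ('farTub nl',(305,130),(366,327)),('farTub nr',(400,110),(464,303)),('lowR near r',(381,298),(441,498))]:
  q,d=tri(W1,f1(a),W2,f2(b));print(n,q.round(1),round(d,1))"
```

```text
nr [617.4 198.9 105.4] 0.3
nl [594.7 190.7 109.4] 1.4
fl [586.7 214.1 110.6] 0.3
fr [609.8 220.3  95.3] 0.7
walltop far-corner? near-left inner [570.8 132.6  48.9] 1.3
farTub nl [606.5 228.   88. ] 1.3
farTub nr [631.2 235.1  84.4] 0.1
lowR near r [629.6 185.9  91.9] 0.6
```

```bash
python3 -c "
from h import *
need([602,206,135],[180,0,108])"
```

```text
shift [0.63 0.07 1.11] turn [ 0.06 -0.01 -3.62]
```

Call:
step_arm(
  moves=[0.3,0,0.2,0.05,0,-0.7,0,0.3,0,0.3,0,0,-0.9,0,0,0,0.3,0,0,-0.9,0,0,0,0.2,0,0,-0.9,0,0,0,0,0,0,-0.2,0,0,0,0,0,0,0,0],
)

```text
time: 53.57
tool_pos: [604.9, 200.3, 140.7]
tcp_rot: [3.133, 0.002, 1.887]
contact_force: [-0.0, -0.5, -0.2]
grip_width: 46.0
```

```bash
python3 -c "
from h import *
st();need([602,206,101],[180,0,108])"
```

```text
t 53.57 pos [604.9 200.3 140.7] rpy [1.795e+02 1.000e-01 1.081e+02] deg F [-0.  -0.5 -0.2] w 46.0
shift [ 0.32 -0.07  1.99] turn [0.12 0.02 0.04]
```

Call:
step_arm(
  moves=[0.3,-0.07,0.3,0.1,0,0,0,0,0,0.4,0,0,0,0,0,0,0.3,0,0,0,0,0,0,0,0,0,0,0],
)

```text
time: 53.9
tool_pos: [602.9, 204.7, 120.7]
tcp_rot: [3.137, 0.002, 1.881]
contact_force: [-0.3, 1.3, -0.1]
grip_width: 46.2
```

```bash
python3 -c "
from h import *
st();need([602,206,101],[180,0,108]);shot('wrist','w35')"
```

```text
t 53.90 pos [602.9 204.7 120.7] rpy [1.798e+02 1.000e-01 1.078e+02] deg F [-0.3  1.3 -0.1] w 46.2
shift [ 0.08 -0.03  0.99] turn [ 0.06  0.03 -0.06]
```

View pics/w35.png

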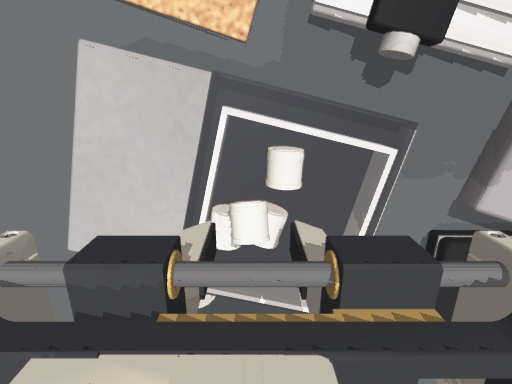

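Call:
step_arm(
  moves=[0.1,-0.05,0.3,0.05,0,0,0,0.05,0,0.35,0,0,0,0,0,0,0.15,0,0,0,0,0,0,0,0,0,0,0],
)

```text
time: 54.28
tool_pos: [601.2, 207.6, 103.6]
tcp_rot: [3.141, 0.002, 1.88]
contact_force: [-0.7, 0.1, -0.8]
grip_width: 45.6
```

```bash
python3 -c "
from h import *
st();need([602,207,101],[180,0,108])"
```

```text
t 54.28 pos [601.2 207.6 103.6] rpy [1.799e+02 1.000e-01 1.077e+02] deg F [-0.7  0.1 -0.8] w 45.6
shift [-0.04  0.03  0.13] turn [ 0.02  0.03 -0.07]
```

Call:
step_arm(
  moves=[0,0,0.12,0,0,0,0,0,0,0,0,0,0,1,0,0,0,0,0,0,1,0,0,0,0,0,0,1,0,0,0,0,0,0,1,0,0,0,0,0,0,1],
)

```text
time: 54.78
tool_pos: [601.3, 207.7, 101.0]
tcp_rot: [3.14, 0.002, 1.88]
contact_force: [1.4, 0.3, 0.5]
grip_width: 24.9
```

```bash
python3 -c "
from h import *
st();shot('wrist','w36')"
```

```text
t 54.78 pos [601.3 207.7 101. ] rpy [1.799e+02 1.000e-01 1.077e+02] deg F [1.4 0.3 0.5] w 24.9
```

View pics/w36.png

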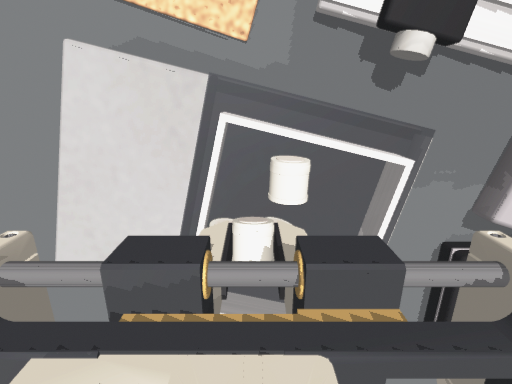

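Call:
step_arm(
  moves=[0,0,-0.5,0,0,0,1,0,0,-0.7,0,0,0,1,0,0,-0.5,0,0,0,1,0,0,0,0,0,0,1],
)

```text
time: 55.17
tool_pos: [601.2, 207.7, 137.8]
tcp_rot: [3.141, 0.002, 1.88]
contact_force: [-0.2, 0.1, -1.1]
grip_width: 25.6
```

```bash
python3 -c "
from h import *
st();need([635,163,125],[180,0,98]);shot('wrist','w37')"
```

```text
t 55.17 pos [601.2 207.7 137.8] rpy [1.800e+02 1.000e-01 1.077e+02] deg F [-0.2  0.1 -1.1] w 25.6
shift [-2.64  0.93  0.65] turn [0.02 0.03 2.43]
```

View pics/w37.png

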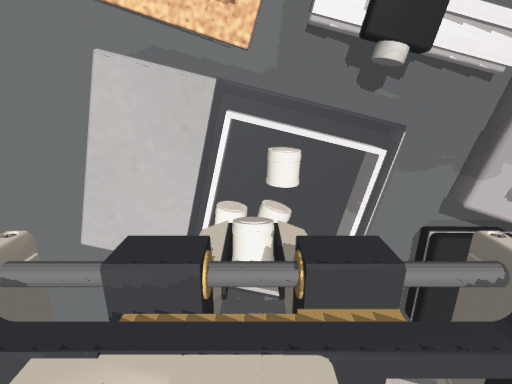

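Held clear above the two others. Move it to the free corner of the tray.

Call:
step_arm(
  moves=[-0.6,0.1,0,0,0,0.5,1,-0.7,0.3,0,0,0,0.7,1,-0.7,0.3,0.1,0,0,0.7,1,-0.5,0.3,0.2,0,0,0.5,1,0,0,0.2,0,0,0,1,0,0,0,0,0,0,1],
)

```text
time: 55.72
tool_pos: [634.1, 159.1, 124.8]
tcp_rot: [-3.14, 0.003, 1.698]
contact_force: [-0.4, 0.2, 0.8]
grip_width: 24.8
```

```bash
python3 -c "
from h import *
st();need([637,161,100],[180,0,98]);shot('wrist','w38')"
```

```text
t 55.72 pos [634.1 159.1 124.8] rpy [-179.9    0.2   97.3] deg F [-0.4  0.2  0.8] w 24.8
shift [0.08 0.16 1.24] turn [-0.02  0.04 -0.17]
```

View pics/w38.png

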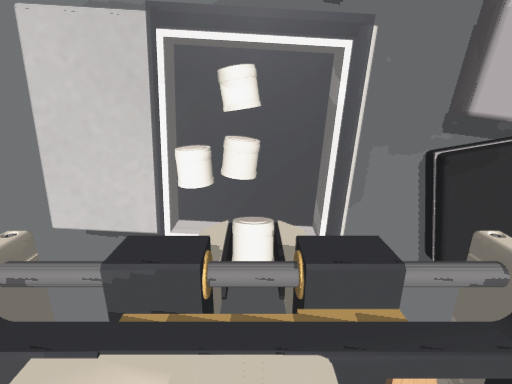

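Call:
step_arm(
  moves=[0.2,0.15,0.3,0,0,-0.1,1,0,0,0.5,0,0,0,1,0,0,0.5,0,0,0,1,0,0,0,0,0,0,1],
)

```text
time: 56.1
tool_pos: [635.6, 165.6, 96.1]
tcp_rot: [-3.139, 0.002, 1.71]
contact_force: [-0.7, -1.1, -1.0]
grip_width: 25.3
```

```bash
python3 -c "
from h import *
st();need([637,164,82],[180,0,98])"
```

```text
t 56.10 pos [635.6 165.6  96.1] rpy [-1.799e+02  1.000e-01  9.790e+01] deg F [-0.7 -1.1 -1. ] w 25.3
shift [-0.09  0.06  0.7 ] turn [-0.03  0.03 -0.01]
```

Call:
step_arm(
  moves=[-0.08,0.05,0.25,0,0,0,1,0,0,0.25,0,0,0,1,0,0,0.1,0,0,0,1,0,0,0,0,0,0,1],
)

```text
time: 56.43
tool_pos: [636.1, 165.0, 82.0]
tcp_rot: [-3.138, 0.002, 1.712]
contact_force: [-0.1, -0.1, 2.5]
grip_width: 24.7
```

```bash
python3 -c "
from h import *
st();shot('side','s39',(200,130,100,75),8)"
```

```text
t 56.43 pos [636.1 165.   82. ] rpy [-1.798e+02  1.000e-01  9.810e+01] deg F [-0.1 -0.1  2.5] w 24.7
```

View pics/s39.png

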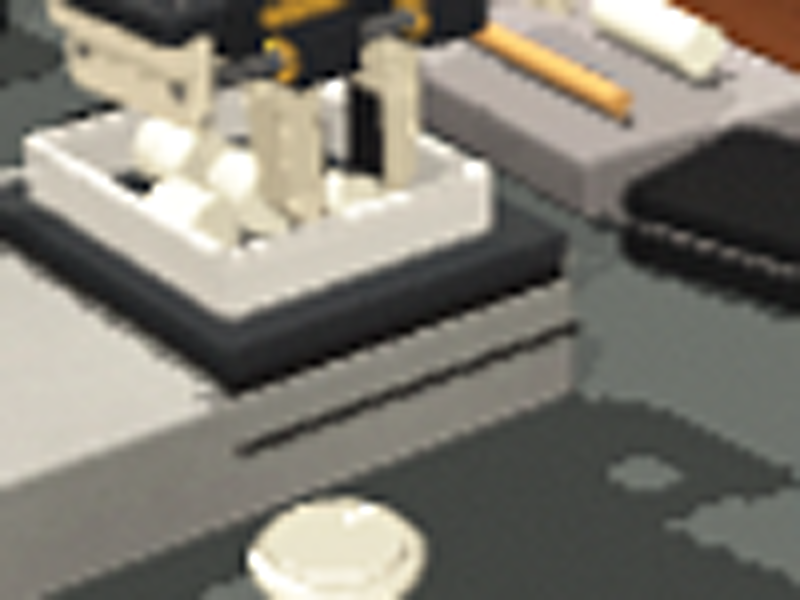

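Call:
step_arm(
  moves=[0,0,-0.03,0,0,0,0.2,0,0,0,0,0,0,0.2,0,0,0,0,0,0,0.2,0,0,-0.3,0,0,0,0.2,0,0,-0.6,0,0,0,0.2,0,0,-1,0,0,0,0.2,0,0,-1,0,0,0,0.2,0,0,-1,0,0,0,0.2],
)

```text
time: 57.15
tool_pos: [634.2, 164.8, 162.7]
tcp_rot: [-3.131, 0.002, 1.711]
contact_force: [-0.4, -0.6, -0.1]
grip_width: 36.4
```

Call:
step_arm(
  moves=[0,0,-1,0,0,0,0.2,-0.4,0,-1,0,0,0,0.2,-0.8,0,-0.5,0,0,0,0.2,-1,-0.3,-0.3,0,0,0,0.2,-1,-0.3,0,0,0,0,0.2,-1,-0.3,0,0,0,0,0.2,0,0,0,0,0,0,0.2],
)

```text
time: 57.73
tool_pos: [631.2, 74.6, 235.7]
tcp_rot: [3.134, 0.004, 1.714]
contact_force: [0.1, -0.7, -0.6]
grip_width: 36.6
```

```bash
python3 -c "
from h import *
st();shot('wrist','w40',(100,0,280,200),2.8);shot('side','s40',(120,110,190,110),4.2)"
```

```text
t 57.73 pos [631.2  74.6 235.7] rpy [179.6   0.3  98.2] deg F [ 0.1 -0.7 -0.6] w 36.6
```

View pics/w40.png

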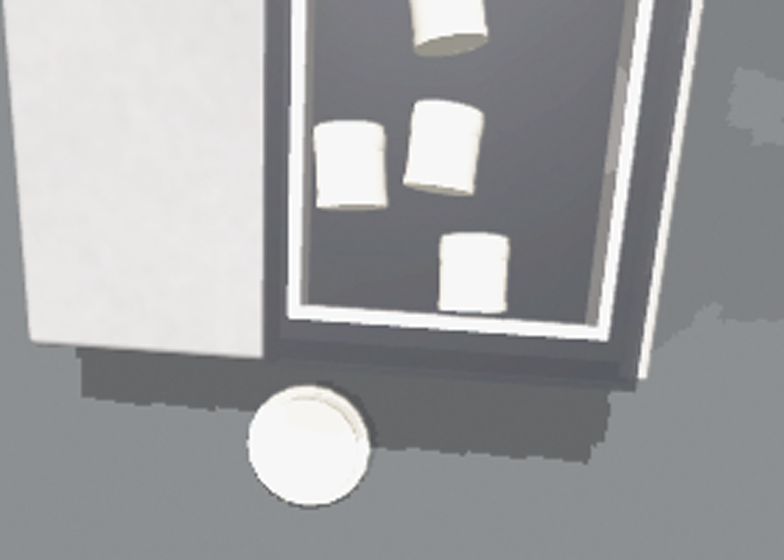

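View pics/s40.png

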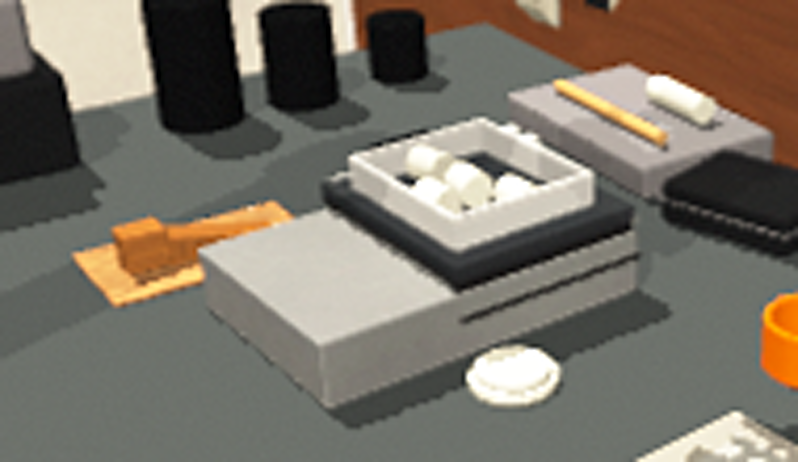

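All four tubs lie flat on the tray floor, the lid is shut, the wedge is on the pad and the scoop is on its mat. The arm is clear, so I hand in.

```bash
python3 -c "
from plant import *
print(close_job())"
```

```text
the job is handed in; nothing more can be done
None
```

The job is done and handed in at about 58 s. `close_job` gave no verdict.

- **Wedge and lid:** I pulled the wedge out in about a dozen tugs of 6–7 mm, pausing after each. The lid followed it down gently, and the wedge now lies flat on the cork pad.
- **Tubs:** Four white tubs were present. I set them in line on the scoop, carried them level and tipped them into the tray. The orange and turquoise look-alikes stayed where they were.
- **Correction:** After tipping, one tub lay on top of two others, its middle about 35 mm above the tray floor and so above the rim. I picked it up with the gripper and laid it in a free spot in the tray.
- **Scoop:** It is back on its mat at the pose where it started.

**Last checks:**
- The last pictures show the four tubs separate on the tray floor, lying on their sides, and the lid shut.
- They also show the wedge on the pad, the bystanders in view unmoved, and the arm touching nothing. The lens, rail and blower were last seen in earlier pictures, also unmoved.
- I judged the lid as shut from the pictures; I did not measure its angle.
- No check failed at the end. The arm once drifted about 14 mm while lowering over a tub, but touched nothing, and I corrected it before gripping.

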